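# Clamp a culture dish with the fork key and hold the loupe over it at the focal mark

### The arm

A 6-joint arm with a two-finger parallel gripper is mounted at the origin on the work surface. World frame = base frame: x ahead of the robot, y to its left, z up, the work surface at z = 0. Lengths are in m, angles in rad, forces in N, time in s.
With the tool pointing down it reaches from about 0.375 to 0.75 m from the base axis. Payload 9 kg.
Tool frame: the origin (TCP) lies midway between the tips of the shut fingers; the grasp point (between the pads) lies 19 mm behind it (r.tcp_to_grasp is the distance from the TCP to the grasp point, in m); x points along the fingers, y is the direction in which the jaws open and shut, and the axes are right-handed (so a half turn about x gives the same grasp; the last joint's range is limited). The gripper opens to 85 mm and grips with 20 to 120 N. Pads are 22 mm wide; open, the fingers measure 114 mm over their backs; the gripper's body (76 mm by 85 mm) begins 54 mm behind the grasp point. The pads swing forward as they close: fully open they stand 13 mm farther back than shut.
Start: joints at [-1.447, 0.104, 0.097, 1.564, 0, 1.353], TCP at [0.201, -0.565, 0.231] pointing down, gripper open.
Joint ranges: [-2.99, 2.99], [-0.84, 1.86], [-1.1, 1.16], [-1.84, 2.11], [-1.51, 1.56], [-3.14, 3.14]. Speed limits (rad/s): [2.22, 2.22, 2.57, 3.14, 3.14, 3.14].

### API

Orientations are given as a unit quaternion [x, y, z, w].
In Python, from plant import r, optics gives the robot as it stands. The module is installed in compiled form; this text tells all that it offers.
- The arm moves only by the tool play_rows, never from a script. Its arguments are lists of equal length, an entry for each row: "slide": the shift along the tool's x, y, z in units of 30 mm (1.0 is 30 mm), a list of three; "twist": the turn, a rotation vector about the tool's x, y, z in units of 5 degrees (1.0 is 5 degrees), a list of three; "claw": the opening, from 0 (shut) to 1 (fully open). In form: {"slide": [[dx, dy, dz], ...], "twist": [[wx, wy, wz], ...], "claw": [claw, ...]}. A call has 1 to 5 rows; each row is the pose to reach, as a shift and turn from the pose measured when the call began, along the tool's axes at that moment; what a row does not reach only later rows make up. A row lasts 1/8 s, in which the tool goes at most 62.5 mm and 10.7 degrees, less where a joint would pass 70% of its speed; a pose out of reach is approached as far as the arm can. A call with a gripper value outside its range is refused whole. The fingers move at their own pace and stop on an object; "grip_force" is the grip in N (left out, the last holds). Time passes only in rows, so rows that repeat a pose let the fingers close. It gives the time, the measured TCP pose, the force and the opening at its end, in the units of the state.
- r.get_state(): the state, without advancing time (a new reading comes with each control period).
- optics.grab_frame(name): name is "scene" or "top" or "wrist"; returns a dict with "img" (420x560x3 uint8, red, green, blue), "depth" (420x560 float32, m along the optical axis (not along the pixel's ray), 0 where there is no reading), "intrinsics" (3x3 intrinsics, pixels), "pose" (4x4, takes a point from camera to world coordinates). Camera axes: x right, y down, z forward; pixel columns grow to the right and rows downward; lengths in m; the calibration is good to about 2 mm. A picture is of the moment at which its call begins.
- r.hand_in(): hands the job in, once; it reports no verdict.
The state is a dict: "time_s": time; "joint_pos": joint angles; "dq": joint speeds; "joint_torque": joint torques, N m; "tool_pos": TCP position; "eef_rot": TCP orientation; "contact_force": force on the tool from outside, world axes, zero at the start; "ft_torque": the same for the moment, N m; "finger_gap": opening from 0.0 (shut) to 1.0 (fully open).
Only numpy, scipy, OpenCV 4.12 (cv2) and the standard library are available. Lean on these libraries where they do the work, as an engineer would, in place of code of your own. Each camera call takes 0.05 s, during which the arm holds its last target.

### The job

Lock the culture dish in its holder by turning the captive clamp screw clockwise with the fork key until its finger lies fully over the dish, then set the key back down in the tray (no dropping). Then take the loupe by its handle and hold it level, with its lens centred over the dish and level with the pointer on the post; finish while still holding it there in the gripper, steady and resting on nothing. Leave the pointer where it is set, turn the screw only with the key, do not push the holder with the gripper or arm, and leave the other things on the trolley alone.

Things in the scene. Friction and masses are not known exactly. Their poses are not given: they have to be found in the camera images.
- holder: Fixed aluminium plate 8 mm thick on the table. Origin on the table under the centre of the dish's place; +x runs to the post, whose axis is 75 mm away (10 mm thick, top 130 mm above the table); -x runs to the clamp screw, axis 44 mm away. The plate spans x -63 to 97, y -55 to 55 mm. Four pins, tops 17 mm above the table, locate the dish.
- dish: Loose round glass culture dish, 60 mm across, 15 mm tall, with straw-coloured agar dotted with colonies; stands on the holder (its underside 8 mm, its rim 23 mm above the table) between the four pins. Origin at the centre of its underside, z up.
- clamp (a joint): Angle of the captive clamp screw, rad; grows as it turns clockwise seen from above; stays where it is left (friction about 0.06 N m). At 0 its finger points along holder +y; at 1.57, a fixed stop, along holder +x, over the dish's rim (fully locked). Starts between 0.1 and 0.45.
- clamp_head (a point): On the screw's axis, at half height of its upright drive bar, 37 mm above the table. x axis: along the bar and the clamp's finger (turns with the screw), z up. The bar, 24 mm long (x) and 6 mm thick (y), stands 31 to 43 mm above the table on a round collar 30 mm across. The finger lies lower, 25 to 29 mm above the table, and reaches 25 mm from the axis.
- key: Loose fork key, 100 mm tall, about 140 g, standing on its fork in the tray. Origin at the centre of its underside, z up. Foot 28 x 28 mm with a slot 10 mm wide (y), 16 mm deep from below, open-ended along x: it straddles the screw's bar with 2 mm to spare each side (the screw lags by up to 0.17 rad). Slim round shaft; above it the black handle, z 55 to 100 mm, 26 mm along x, 16 mm along y.
- key_grip (a point): Middle of the key's handle, on its axis, 78 mm above its underside.
- tray: Fixed aluminium tray 160 x 130 mm (x, y), walls 14 mm high and 3 mm thick, floor 3 mm thick. Origin on the table under its centre. The key stands in it at the start and goes back anywhere inside it. It lies to the left or right of the holder, the loupe on the other side.
- loupe: Loose hand loupe, about 110 g, lying flat on the table: round black frame 72 mm across with a clear lens, and a straight black handle to its -x side. Origin under the lens centre at table height; z up; level means z upright. The handle is a block 80 mm long (x -126 to -46 mm), 18 mm thick (y), 24 mm tall (z 0 to 24 mm). The frame spans z 5 to 19 mm.
- loupe_lens (a point): Centre of the lens, 12 mm above the loupe's underside.
- loupe_grip (a point): Point in the handle 72 mm from the lens centre along -x, 12 mm above the loupe's underside, near the loupe's centre of mass: a good place to grip, across y.
- focus_mark (a point): Tip of the pointer, a small horizontal arm on a collar (22 mm across, 12 mm tall) on the holder's post; the tip is 55 mm from the dish centre along holder +x. Its height above the table (80 to 115 mm, set by the start) is the focal height for the lens centre. The pointer slides if pushed hard.
- jar_a: Bystander: white jar with a teal cap, 58 mm across, 130 mm tall. Origin under its centre.
- jar_b: Bystander: white jar with a teal cap, 58 mm across, 130 mm tall. Origin under its centre.
- jar_c: Bystander: white jar with a teal cap, 52 mm across, 100 mm tall. Origin under its centre.
- spare_dish: Bystander: glass culture dish like the one in the holder, on the table, 60 mm across, 15 mm tall. Origin under its centre. Not the one to look at.
- marker: Bystander: marker pen lying, 115 mm long along its x, 13 mm thick. Origin under it, 50 mm from its rear end.
- tape: Bystander: roll of clear tape lying flat, 64 mm across, 18 mm tall. Origin under its centre.
- forceps: Bystander: steel forceps lying, 115 mm long along x, 8 mm tall. Origin under the middle.
There are look-alikes about, which are no part of the job. Of the things shaped like the loupe, the black one is meant. What is shaped like the dish but pink is not meant.

How it is judged:
On the way, in this order (a step that is already met when the one before it is completed fails the run):
1. the clamp screw is turned home with the held key on its head (value of joint clamp above 1.3 rad and horizontal distance between key and clamp_head below 0.012 m and contact force between the fingers and key above 0.5 N), for 0.1 s.
2. the key is set down in the tray and let go (x of key in the frame of tray between -0.078 and 0.078 m and y of key in the frame of tray between -0.063 and 0.063 m and height (world z) of key below 0.03 m and contact force between the fingers and key below 0.1 N and linear speed of key below 0.03 m/s), for 0.2 s.
At the end, for the whole second after the job is handed in: Loupe held still in the gripper alone: lens within 6 mm of the pointer tip's height and 12 mm of the dish centre, tilt under 0.12 rad; clamp above 1.3 rad; key let go in the tray; dish flat, within 5 mm of its place in the holder (all of step 2 and z of loupe_lens in the frame of focus_mark between -0.006 and 0.006 m and horizontal distance between loupe_lens and dish below 0.012 m and angle between loupe's own z axis and vertical below 0.12 rad and linear speed of loupe below 0.02 m/s and angular speed of loupe below 0.2 rad/s and contact force between the fingers and loupe above 1 N and contact force between loupe and holder below 0.05 N and contact force between loupe and dish below 0.05 N and contact force between loupe and jar_a below 0.05 N and contact force between loupe and jar_b below 0.05 N and contact force between loupe and jar_c below 0.05 N and contact force between loupe and spare_dish below 0.05 N and contact force between loupe and marker below 0.05 N and contact force between loupe and tape below 0.05 N and contact force between loupe and forceps below 0.05 N and contact force between loupe and key below 0.05 N and contact force between loupe and tray below 0.05 N and value of joint clamp above 1.3 rad and horizontal distance between dish and holder below 0.005 m and angle between dish's own z axis and vertical below 0.05 rad); the arm keeps its last pose, push and grip.
It fails at once if a bystander is moved more than 20 mm (distance of any of jar_a, jar_b, jar_c, spare_dish, marker, tape, forceps from where it was at the start of the episode above 0.02 m).
It fails at once if the pointer is moved more than 4 mm (distance of focus_mark from where it was at the start of the episode above 0.004 m).
It fails at once if the robot itself pushes the holder or its screw (over 3 N) (contact force between any of the fingers, the arm and holder above 3 N).
It fails at once if the key is let go high up and drops (contact force between the fingers and key below 0.01 N and height (world z) of key above 0.06 m).
It also fails if it takes over 72 s, if anything falls off the work surface, if the arm or the gripper's body presses on something with over 40 N, if the wrist force passes 120 N, or if a joint passes its speed limit or range.

## Working session

There is one attempt and no reset: what is moved stays moved. The work goes in short steps, Python scripts to look and compute and a tool call to move; the robot and the scene stay as the last step left them, time stands still between calls to the robot, and variables do not carry over. Pictures are saved under pics/ and viewed, and the job is handed in when it is done.

Besides the shell and the picture viewer there is one more tool, called after ">>>" by a JSON object that holds its "fn" and its "kwargs", one argument or row to a line. play_rows: Moves the arm, as the interface text tells. Its arguments: {"type":"object","properties":{"slide":{"type":"array"},"twist":{"type":"array"},"claw":{"type":"array"},"grip_force":{"type":"number"}},"required":["slide","twist","claw"]}

```bash
mkdir -p pics; cat > h.py <<'E'
import numpy as np, cv2
from plant import r, optics
def grab(n,save=None):
    f=optics.grab_frame(n)
    if save: cv2.imwrite('pics/'+save,f['img'][:,:,::-1])
    return f
def plane(f,u,v,z):
    K=np.array(f['intrinsics']);T=np.array(f['pose'])
    d=T[:3,:3]@(np.linalg.inv(K)@np.array([u,v,1.])); o=T[:3,3]
    return o+d*(z-o[2])/d[2]
def pt(f,u,v):
    K=np.array(f['intrinsics']);T=np.array(f['pose']);d=f['depth'][int(v),int(u)]
    return T[:3,3]+T[:3,:3]@(np.linalg.inv(K)@np.array([u,v,1.])*d)
def cloud(f):
    K=np.array(f['intrinsics']);T=np.array(f['pose']);h,w=f['depth'].shape
    u,v=np.meshgrid(np.arange(w),np.arange(h));d=f['depth']
    p=np.stack([(u-K[0,2])/K[0,0]*d,(v-K[1,2])/K[1,1]*d,d],-1)
    return p@T[:3,:3].T+T[:3,3]
def proj(f,p):
    T=np.linalg.inv(np.array(f['pose']));q=np.array(f['intrinsics'])@(T[:3,:3]@np.array(p)+T[:3,3]);return q[:2]/q[2]
E
python3 - <<'E'
from h import *
for n in ['scene','top','wrist']:
    f=grab(n,n+'0.png'); print(n,np.round(f['pose'],3).tolist(),np.round(f['intrinsics'],1).tolist())
print(r.get_state(), r.tcp_to_grasp)
E
```

```text
scene [[-0.847, 0.406, -0.342, 0.878], [0.531, 0.631, -0.566, 0.679], [-0.014, -0.661, -0.75, 0.857], [0.0, 0.0, 0.0, 1.0]] [[426.0, 0.0, 276.1], [0.0, 426.0, 211.8], [0.0, 0.0, 1.0]]
top [[0.007, -0.997, 0.079, 0.432], [-1.0, -0.009, -0.02, 0.08], [0.02, -0.079, -0.997, 1.155], [0.0, 0.0, 0.0, 1.0]] [[497.0, 0.0, 279.0], [0.0, 497.0, 209.3], [0.0, 0.0, 1.0]]
wrist [[0.335, -0.895, -0.296, 0.277], [-0.942, -0.318, -0.104, -0.54], [-0.001, 0.313, -0.95, 0.374], [0.0, 0.0, 0.0, 1.0]] [[290.1, 0.0, 280.6], [0.0, 290.1, 203.9], [0.0, 0.0, 1.0]]
{'time_s': 0.15, 'joint_pos': array([-1.44666571e+00,  1.04562911e-01,  9.66644988e-02,  1.56388621e+00,
       -1.30282249e-06,  1.35312175e+00]), 'dq': array([-0.0003714 , -0.00172263,  0.00312686, -0.00106514, -0.00097683,
       -0.00087227]), 'joint_torque': array([ 1.43710895e-04, -5.57352948e+01,  5.04011786e+01,  1.23372368e-02,
       -3.62805331e-04,  1.21431125e-05]), 'tool_pos': array([ 0.20110538, -0.56503695,  0.23070962]), 'eef_rot': array([ 0.6968212 ,  0.12060801, -0.69678945,  0.1199099 ]), 'contact_force': array([ 0.25581014,  0.49423703, -0.36309058]), 'ft_torque': array([ 0.00168025, -0.01596934,  0.04711939]), 'finger_gap': 0.9975900045117994} 0.0187
```

View pics/top0.png

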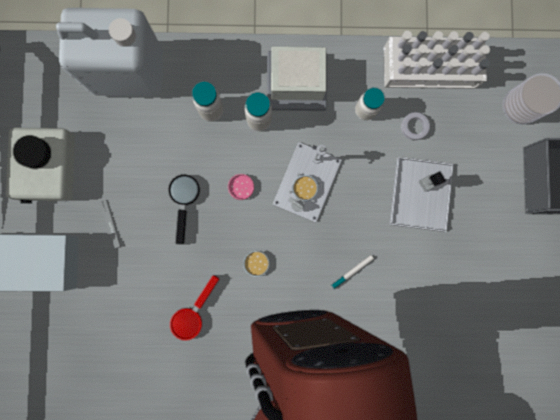

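View pics/scene0.png

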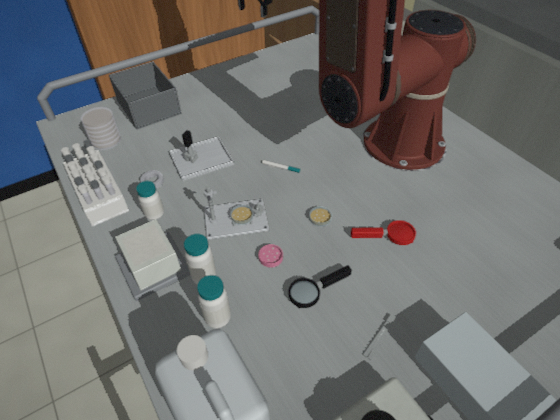

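The top view shows:
- **Holder:** around (308,181), with the straw dish at (306,188) and the post at about (320,153).
- **Tray:** (422,194), with the key in it at (433,180).
- **Loupes:** black at (184,189) with its handle at (181,226), and red at (186,323). The black one is meant.
- **Dishes:** straw in the holder at (306,188), pink at (242,187), and a spare straw one on the table at (258,263). The one in the holder is meant.

I'll enlarge these areas to confirm.

```bash
python3 - <<'E'
from h import *
a=cv2.imread('pics/top0.png');b=cv2.imread('pics/scene0.png')
c1=cv2.resize(a[135:235,265:460],None,fx=4,fy=4,interpolation=cv2.INTER_CUBIC)
c2=cv2.resize(b[120:320,160:360],None,fx=3,fy=3,interpolation=cv2.INTER_CUBIC)
c3=cv2.resize(a[160:350,150:290],None,fx=3,fy=3,interpolation=cv2.INTER_CUBIC)
for i,c in enumerate([c1,c2,c3]): cv2.imwrite(f'pics/c{i+1}.png',c); print(c.shape)
E
```

```text
(400, 780, 3)
(600, 600, 3)
(570, 420, 3)
```

View pics/c1.png

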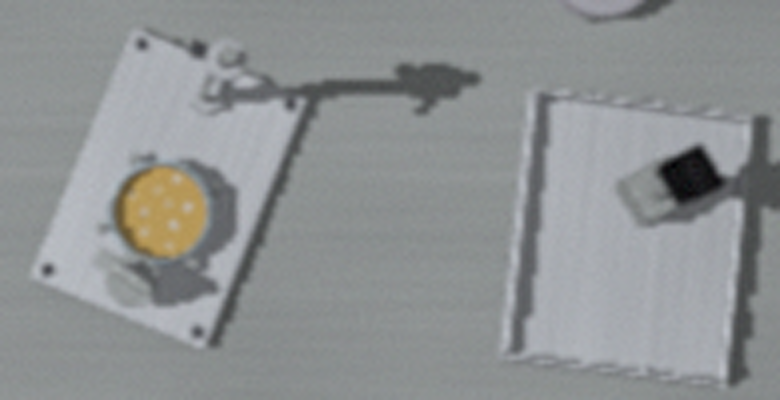

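View pics/c2.png

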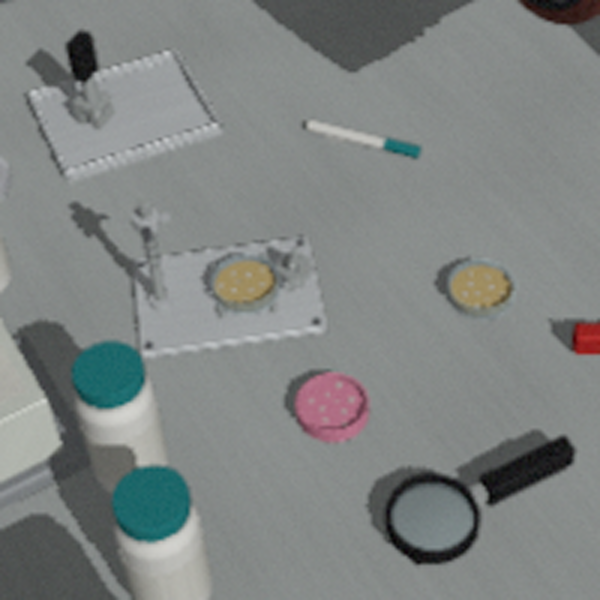

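View pics/c3.png

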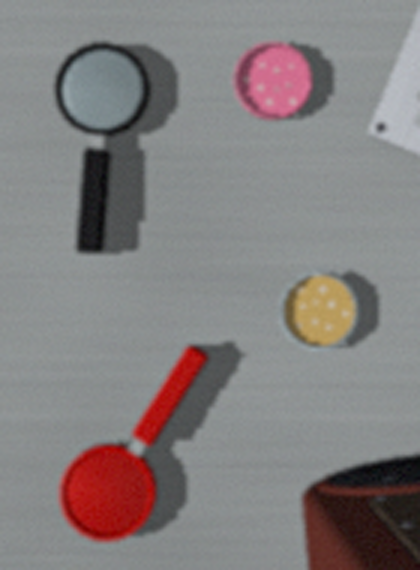

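View pics/wrist0.png

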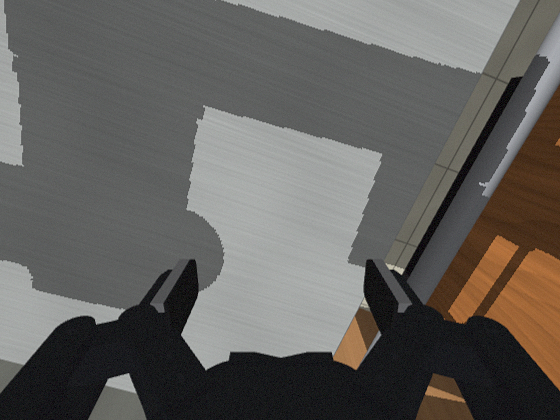

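The crops confirm it. The black loupe is at top (184,189), and the red one at (186,323) is a look-alike. The key with the black handle stands in the tray at (433,180). The straw dish in the holder is at (306,188), and the pink and spare ones are ruled out. Next I'll measure positions.

```bash
cat > m.py <<'E'
from h import *
def blob(mask,roi):
    m=np.zeros_like(mask,np.uint8);u0,v0,u1,v1=roi;m[v0:v1,u0:u1]=mask[v0:v1,u0:u1]*255
    c,_=cv2.findContours(m,cv2.RETR_EXTERNAL,cv2.CHAIN_APPROX_NONE)
    return max(c,key=cv2.contourArea)
E
python3 - <<'E'
from m import *
f=grab('top');im=f['img'].astype(int);P=cloud(f)
hsv=cv2.cvtColor(f['img'],cv2.COLOR_RGB2HSV)
# dish agar
c=blob((hsv[...,1]>80)&(hsv[...,0]<35),(280,160,340,220)); (u,v),rad=cv2.minEnclosingCircle(c)
print('agar px',u,v,rad,'world',plane(f,u,v,0.017), 'P',P[int(v),int(u)])
# black things
bl=hsv[...,2]<45
c=blob(bl,(415,160,460,200)); rc=cv2.minAreaRect(c); print('key handle',rc, plane(f,*rc[0],0.1),P[int(rc[0][1]),int(rc[0][0])])
print([np.round(plane(f,*p,0.1),3).tolist() for p in cv2.boxPoints(rc)])
c=blob(bl,(165,206,200,250)); rc=cv2.minAreaRect(c); print('loupe handle',rc, plane(f,*rc[0],0.024),P[int(rc[0][1]),int(rc[0][0])])
print([np.round(plane(f,*p,0.024),3).tolist() for p in cv2.boxPoints(rc)])
c=blob(bl,(160,165,210,208)); (u,v),rad=cv2.minEnclosingCircle(c);print('frame',u,v,rad,plane(f,u,v,0.019),plane(f,u+rad,v,0.019))
# holder plate
z=P[...,2]
m=(z>0.005)&(z<0.05)
c=blob(m,(265,130,350,230));rc=cv2.minAreaRect(c);print('holder',rc)
print([np.round(plane(f,*p,0.008),3).tolist() for p in cv2.boxPoints(rc)],plane(f,*rc[0],0.008))
c=blob((z>0.0015)&(z<0.12),(385,150,460,240));rc=cv2.minAreaRect(c);print('tray',rc)
print([np.round(plane(f,*p,0.014),3).tolist() for p in cv2.boxPoints(rc)],plane(f,*rc[0],0.014))
# high points around holder
for s in [(300,135,340,175),(285,190,315,215)]:
    sub=P[s[1]:s[3],s[0]:s[2]]; print(np.round(sub[...,2].max(),4)); 
    idx=np.argwhere(sub[...,2]>sub[...,2].max()-0.01); print(len(idx),np.round(sub[tuple(idx.T)].mean(0),4))
E
```

```text
agar px 304.81817626953125 187.72727966308594 11.091377258300781 world [ 0.57267426 -0.00110936  0.017     ] P [0.57435612 0.00078038 0.01691232]
key handle ((437.191162109375, 178.4853057861328), (11.3189058303833, 11.833402633666992), 59.03623962402344) [ 0.58525515 -0.28057966  0.1       ] [ 0.58617419 -0.27987814  0.10089465]
[[0.589, -0.263, 0.1], [0.602, -0.286, 0.1], [0.582, -0.298, 0.1], [0.568, -0.276, 0.1]]
loupe handle ((181.0922088623047, 226.34738159179688), (7.655542373657227, 33.05439758300781), 4.573921203613281) [0.48088717 0.28004352 0.024     ] [0.4818921  0.28114912 0.01902317]
[[0.444, 0.291, 0.024], [0.519, 0.287, 0.024], [0.518, 0.269, 0.024], [0.443, 0.274, 0.024]]
frame 187.5 190.0 14.221562385559082 [0.56454137 0.26819942 0.019     ] [0.56485737 0.23570541 0.019     ]
holder ((306.4023742675781, 181.83432006835938), (47.076927185058594, 68.0), 22.61986541748047)
[[0.535, 0.075, 0.008], [0.683, 0.015, 0.008], [0.641, -0.087, 0.008], [0.494, -0.026, 0.008]] [ 0.58763346 -0.00540295  0.008     ]
tray ((424.3658142089844, 195.20733642578125), (73.87869262695312, 73.65782928466797), 6.34019136428833)
[[0.482, -0.184, 0.014], [0.653, -0.204, 0.014], [0.636, -0.376, 0.014], [0.465, -0.354, 0.014]] [ 0.55828932 -0.27933222  0.014     ]
1.1548
10 [0.432  0.0805 1.1548]
1.1548
2 [0.432  0.0805 1.1548]
```

```bash
cat >> h.py <<'E'
from scipy.spatial.transform import Rotation as Ro
def down(psi):
    c,s=np.cos(psi),np.sin(psi)
    return np.array([[0,c,s],[0,s,-c],[-1,0,0.]])
def cur():
    s=r.get_state();R=Ro.from_quat(s['eef_rot']).as_matrix();return s,np.array(s['tool_pos']),R
def rel(pos,psi):
    s,p,R=cur()
    sl=R.T@(np.array(pos)-p)/0.03
    tw=Ro.from_matrix(R.T@down(psi)).as_rotvec()/np.deg2rad(5)
    d=np.linalg.norm(sl)*30;print('slide',np.round(sl,3).tolist(),'twist',np.round(tw,3).tolist(),'dist mm %.1f rows>=%.1f / %.1f'%(d,d/62.5,np.linalg.norm(tw)*5/10.7))
def st():
    s,p,R=cur(); psi=np.arctan2(R[1,1],R[0,1])
    print('t %.2f'%s['time_s'],'p',np.round(p,4),'psi %.3f'%psi,'tilt %.3f'%np.arccos(-R[2,0]),'q',np.round(s['joint_pos'],2),'F',np.round(s['contact_force'],1),'gap %.3f'%s['finger_gap'])
    return p,psi
E
python3 - <<'E'
from h import *
st()
rel([0.52,-0.28,0.27],np.deg2rad(-90)+0.0)
rel([0.52,-0.28,0.27],np.deg2rad(-60))
E
```

```text
t 0.20 p [ 0.2011 -0.5651  0.2308] psi -1.229 tilt 0.001 q [-1.45  0.1   0.1   1.56  0.    1.35] F [-0.2  0.7  0.5] gap 0.999
slide [-1.299, -5.392, -13.2] twist [3.916, -0.001, 0.009] dist mm 429.5 rows>=6.9 / 1.8
slide [-1.299, -5.392, -13.2] twist [-2.084, -0.003, 0.008] dist mm 429.5 rows>=6.9 / 1.0
```

>>> {"fn": "play_rows", "kwargs": {
  "slide": [
    [0, -2, -2],
    [-0.5, -3, -5],
    [-1, -4, -8],
    [-1.3, -5.4, -11],
    [-1.3, -5.4, -13.2]
  ],
  "twist": [
    [-2, 0, 0],
    [-4, 0, 0],
    [-6, 0, 0],
    [-8, 0, 0],
    [-10, 0, 0]
  ],
  "claw": [1, 1, 1, 1, 1]
}}

```text
time_s: 0.82
tool_pos: [0.4191, -0.3483, 0.261]
eef_rot: [0.58, 0.405, -0.579, 0.405]
contact_force: [0.0, -0.8, 0.4]
finger_gap: 1.0
```

```bash
python3 - <<'E'
from h import *
st(); rel([0.56,-0.29,0.25],0.5)
E
```

```text
t 0.82 p [ 0.4191 -0.3483  0.261 ] psi -0.351 tilt 0.000 q [-0.93 -0.06 -0.01  1.62  0.    0.99] F [ 0.  -0.8  0.4] gap 1.000
slide [0.367, 3.742, -3.439] twist [-9.75, 0.0, -0.004] dist mm 152.9 rows>=2.4 / 4.6
```

>>> {"fn": "play_rows", "kwargs": {
  "slide": [
    [0, 1.2, -1.1],
    [0.2, 2.5, -2.3],
    [0.37, 3.74, -3.44],
    [0.37, 3.74, -3.44],
    [0.37, 3.74, -3.44]
  ],
  "twist": [
    [-2, 0, 0],
    [-4, 0, 0],
    [-6, 0, 0],
    [-8, 0, 0],
    [-9.75, 0, 0]
  ],
  "claw": [1, 1, 1, 1, 1]
}}

```text
time_s: 1.45
tool_pos: [0.5604, -0.2893, 0.2491]
eef_rot: [0.359, 0.61, -0.359, 0.609]
contact_force: [0.4, 0.9, 0.8]
finger_gap: 1.002
```

```bash
python3 - <<'E'
from h import *
grab('wrist','w1.png');st()
E
```

```text
t 1.50 p [ 0.5602 -0.2895  0.2494] psi 0.513 tilt 0.001 q [-0.68  0.21  0.24  1.61  0.    0.37] F [ 0.5  0.1 -1.2] gap 1.000
```

View pics/w1.png

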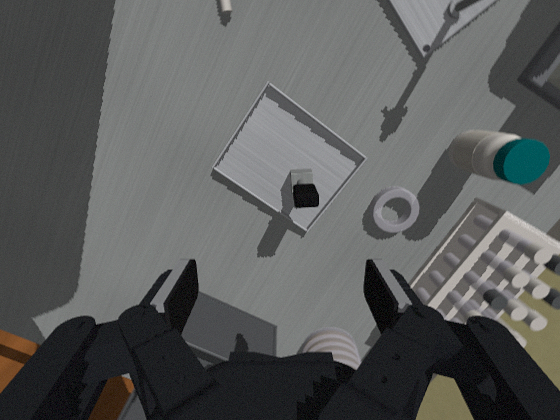

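The wrist view shows the tray at (290,155), the key with its black handle top at (305,196), and its foot at about (301,178). The foot and handle edges are nearly aligned with the image. I'll measure the yaw and position.

```bash
python3 - <<'E'
from m import *
f=grab('wrist');P=cloud(f);z=P[...,2]
im=cv2.imread('pics/w1.png');cv2.imwrite('pics/w1c.png',cv2.resize(im[150:240,250:360],None,fx=6,fy=6,interpolation=cv2.INTER_CUBIC))
def rep(m,name,zz):
    c=blob(m,(270,150,340,230));rc=cv2.minAreaRect(c);print(name,np.round(rc[0],1),np.round(rc[1],1),rc[2])
    w=np.array([plane(f,*p,zz)[:2] for p in cv2.boxPoints(rc)]);print(np.round(w,4).tolist(),plane(f,*rc[0],zz))
    for i in range(2):
        d=w[i+1]-w[i];print('  side',np.linalg.norm(d),np.arctan2(d[1],d[0]))
rep((z>0.095)&(z<0.11),'top',0.103)
print(np.unique(np.round(z[175:215,285:325],2),return_counts=True))
rep((z>0.016)&(z<0.11),'all',0.103)
E
```

```text
top [306.  198.5] [15. 24.] 90.0
[[0.573, -0.2852], [0.5947, -0.273], [0.6033, -0.287], [0.5813, -0.2994]] [ 0.58805442 -0.28612314  0.103     ]
  side 0.024883157718315948 0.5127111510559755
  side 0.01642941685462843 -1.0176739503512877
(array([0.  , 0.01, 0.02, 0.03, 0.04, 0.05, 0.06, 0.07, 0.08, 0.09, 0.1 ,
       0.11, 0.39]), array([745,  68,   4, 169,  20,  16,  16,  55,  59,  56, 374,   8,  10]))
all [304.5 188. ] [36. 27.] 90.0
[[0.5593, -0.2677], [0.5831, -0.2542], [0.6033, -0.287], [0.5785, -0.301]] [ 0.58086159 -0.27714111  0.103     ]
  side 0.027349522061252223 0.512721317191262
  side 0.03852350456681303 -1.0176739503512893
```

View pics/w1c.png

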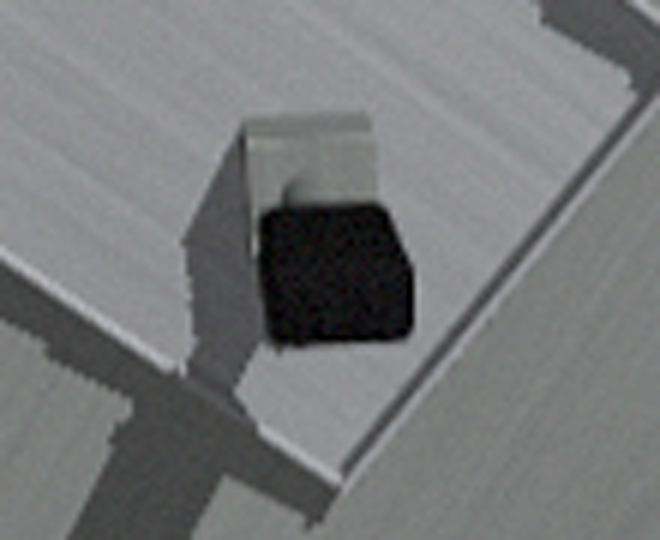

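```bash
python3 - <<'E'
from h import *
rel([0.588,-0.286,0.16],2.12)
E
```

```text
slide [2.984, 0.877, 0.341] twist [-18.54, -0.003, -0.005] dist mm 93.9 rows>=1.5 / 8.7
```

>>> {"fn": "play_rows", "kwargs": {
  "slide": [
    [0, 0.2, 0],
    [0.5, 0.4, 0.1],
    [1, 0.6, 0.2],
    [1.5, 0.88, 0.3],
    [2, 0.88, 0.34]
  ],
  "twist": [
    [-2, 0, 0],
    [-4, 0, 0],
    [-6, 0, 0],
    [-8, 0, 0],
    [-10, 0, 0]
  ],
  "claw": [1, 1, 1, 1, 1]
}}

```text
time_s: 2.17
tool_pos: [0.5883, -0.2858, 0.1888]
eef_rot: [0.069, 0.704, -0.068, 0.704]
contact_force: [0.5, -0.4, -1.2]
finger_gap: 0.997
```

```bash
python3 - <<'E'
from h import *
st();rel([0.588,-0.286,0.16],2.12)
E
```

```text
t 2.17 p [ 0.5883 -0.2858  0.1888] psi 1.377 tilt 0.001 q [-0.65  0.27  0.2   1.51  0.   -0.46] F [ 0.5 -0.4 -1.2] gap 0.997
slide [0.962, -0.007, -0.008] twist [-8.519, -0.001, -0.007] dist mm 28.9 rows>=0.5 / 4.0
```

>>> {"fn": "play_rows", "kwargs": {
  "slide": [
    [0.2, 0, 0],
    [0.4, 0, 0],
    [0.7, 0, 0],
    [0.96, 0, 0],
    [0.96, 0, 0]
  ],
  "twist": [
    [-2, 0, 0],
    [-4, 0, 0],
    [-6, 0, 0],
    [-8, 0, 0],
    [-8.52, 0, 0]
  ],
  "claw": [1, 1, 1, 1, 1]
}}

```text
time_s: 2.8
tool_pos: [0.5877, -0.2857, 0.1591]
eef_rot: [-0.191, 0.681, 0.192, 0.68]
contact_force: [0.4, 0.4, 0.7]
finger_gap: 0.997
```

```bash
python3 - <<'E'
from m import *
f=grab('wrist','w2.png');P=cloud(f);z=P[...,2];st()
m=(z>0.095)&(z<0.112)
c=blob(m,(100,60,460,300));rc=cv2.minAreaRect(c);print(rc)
w=np.array([plane(f,*p,0.103)[:2] for p in cv2.boxPoints(rc)]);print(np.round(w,4).tolist(),plane(f,*rc[0],0.103),plane(f,*rc[0],0.1))
for i in range(2):
    d=w[i+1]-w[i];print('  side',np.linalg.norm(d),np.arctan2(d[1],d[0]))
E
```

```text
t 2.85 p [ 0.5879 -0.2858  0.1595] psi 2.120 tilt 0.001 q [-0.65  0.27  0.15  1.45  0.   -1.2 ] F [ 0.8 -0.2  0.2] gap 0.998
((278.5, 221.0), (34.0, 21.0), 90.0)
[[0.5802, -0.3027], [0.5723, -0.2897], [0.5952, -0.2755], [0.6034, -0.289]] [ 0.58755824 -0.28934918  0.103     ] [ 0.58858424 -0.28874491  0.1       ]
  side 0.015214160932871153 2.118042327701389
  side 0.02699156123689794 0.5568602003645649
```

View pics/w2.png

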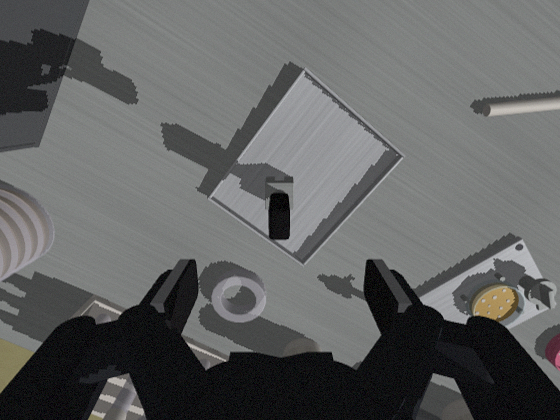

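```bash
python3 - <<'E'
from h import *
rel([0.588,-0.2875,0.0625],2.12)
E
```

```text
slide [3.234, -0.055, -0.026] twist [-0.003, -0.002, -0.016] dist mm 97.0 rows>=1.6 / 0.0
```

>>> {"fn": "play_rows", "kwargs": {
  "slide": [
    [1, -0.05, -0.03],
    [2, -0.05, -0.03],
    [2.9, -0.05, -0.03],
    [3.23, -0.05, -0.03],
    [3.23, -0.05, -0.03]
  ],
  "twist": [
    [0, 0, 0],
    [0, 0, 0],
    [0, 0, 0],
    [0, 0, 0],
    [0, 0, 0]
  ],
  "claw": [1, 1, 1, 1, 1],
  "grip_force": 50
}}

```text
time_s: 3.48
tool_pos: [0.5876, -0.2874, 0.0625]
eef_rot: [-0.19, 0.681, 0.192, 0.68]
contact_force: [0.5, -0.1, 0.2]
finger_gap: 1.0
```

>>> {"fn": "play_rows", "kwargs": {
  "slide": [
    [0, 0, 0],
    [0, 0, 0],
    [0, 0, 0],
    [0, 0, 0],
    [0, 0, 0]
  ],
  "twist": [
    [0, 0, 0],
    [0, 0, 0],
    [0, 0, 0],
    [0, 0, 0],
    [0, 0, 0]
  ],
  "claw": [0.5, 0.3, 0.1, 0, 0]
}}

```text
time_s: 4.1
tool_pos: [0.5878, -0.2875, 0.063]
eef_rot: [-0.191, 0.681, 0.192, 0.681]
contact_force: [-0.9, 0.8, 3.3]
finger_gap: 0.181
```

```bash
python3 - <<'E'
from h import *
st();grab('wrist','w3.png')
E
```

```text
t 4.10 p [ 0.5878 -0.2875  0.063 ] psi 2.118 tilt 0.002 q [-0.65  0.31  0.02  1.28  0.   -1.2 ] F [-0.9  0.8  3.3] gap 0.181
```

View pics/w3.png

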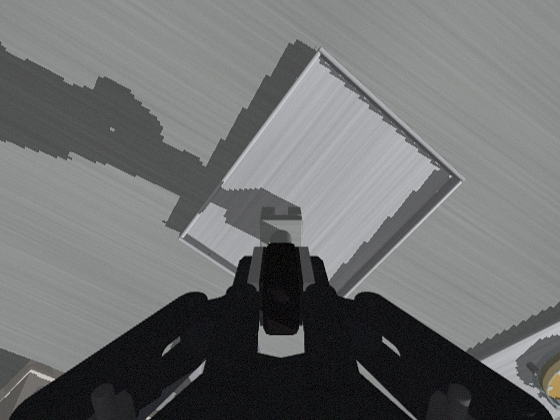

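The key is held: gap 0.181 is 15.4 mm against the 16 mm handle, and it sits between the pads at (281,290). I'll lift it and carry it to where the camera can see the screw.

>>> {"fn": "play_rows", "kwargs": {
  "slide": [
    [-1, 0, 0],
    [-2.5, 0, 0],
    [-4, 0, 0],
    [-5, 0, 0],
    [-5, 0, 0]
  ],
  "twist": [
    [0, 0, 0],
    [0, 0, 0],
    [0, 0, 0],
    [0, 0, 0],
    [0, 0, 0]
  ],
  "claw": [0, 0, 0, 0, 0]
}}

```text
time_s: 4.78
tool_pos: [0.5889, -0.2884, 0.2156]
eef_rot: [-0.192, 0.68, 0.19, 0.681]
contact_force: [0.6, -0.2, -3.0]
finger_gap: 0.181
```

```bash
python3 - <<'E'
from h import *
st();rel([0.585,0.06,0.21],2.45)
E
```

```text
t 4.78 p [ 0.5889 -0.2884  0.2156] psi 2.118 tilt 0.003 q [-0.65  0.27  0.26  1.55  0.   -1.2 ] F [ 0.6 -0.2 -3. ] gap 0.181
slide [0.169, 9.986, 5.932] twist [-3.805, 0.011, 0.03] dist mm 348.5 rows>=5.6 / 1.8
```

>>> {"fn": "play_rows", "kwargs": {
  "slide": [
    [0, 1.2, 0.7],
    [0, 2.8, 1.7],
    [0, 4.5, 2.7],
    [0, 6.2, 3.7],
    [0, 7.9, 4.7]
  ],
  "twist": [
    [0, 0, 0],
    [-1, 0, 0],
    [-2, 0, 0],
    [-3, 0, 0],
    [-3.8, 0, 0]
  ],
  "claw": [0, 0, 0, 0, 0]
}}

```text
time_s: 5.4
tool_pos: [0.585, -0.0107, 0.2131]
eef_rot: [-0.302, 0.64, 0.301, 0.64]
contact_force: [1.2, -0.0, -1.9]
finger_gap: 0.183
```

```bash
python3 - <<'E'
from h import *
st();rel([0.585,0.06,0.21],2.45)
E
```

```text
t 5.40 p [ 0.585  -0.0107  0.2131] psi 2.452 tilt 0.001 q [-0.24  0.06  0.01  1.53 -0.   -1.12] F [ 1.2 -0.  -1.9] gap 0.183
slide [0.1, 1.5, 1.818] twist [0.021, -0.006, 0.007] dist mm 70.8 rows>=1.1 / 0.0
```

>>> {"fn": "play_rows", "kwargs": {
  "slide": [
    [0.1, 0.7, 0.9],
    [0.1, 1.5, 1.82],
    [0.1, 1.5, 1.82],
    [0.1, 1.5, 1.82]
  ],
  "twist": [
    [0, 0, 0],
    [0, 0, 0],
    [0, 0, 0],
    [0, 0, 0]
  ],
  "claw": [0, 0, 0, 0]
}}

```text
time_s: 5.9
tool_pos: [0.5846, 0.0598, 0.2087]
eef_rot: [-0.302, 0.64, 0.302, 0.639]
contact_force: [0.2, -0.1, -1.5]
finger_gap: 0.18
```

```bash
python3 - <<'E'
from h import *
st();grab('wrist','w4.png')
E
```

```text
t 5.90 p [0.5846 0.0598 0.2087] psi 2.452 tilt 0.002 q [-0.12  0.06  0.01  1.52 -0.   -1.  ] F [ 0.2 -0.1 -1.5] gap 0.180
```

View pics/w4.png

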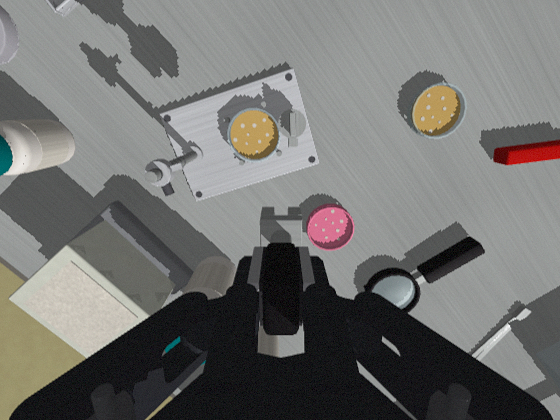

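The wrist view shows the holder at (245,135), the dish at (253,132), the screw with its drive bar at (292,123), the post and pointer at (165,170), and the key's fork in hand at (281,215).

```bash
python3 - <<'E'
from m import *
im=cv2.imread('pics/w4.png');cv2.imwrite('pics/w4c.png',cv2.resize(im[90:165,225:325],None,fx=8,fy=8,interpolation=cv2.INTER_CUBIC))
cv2.imwrite('pics/w4d.png',cv2.resize(im[195:350,235:330],None,fx=4,fy=4,interpolation=cv2.INTER_CUBIC))
f=grab('wrist');P=cloud(f);z=P[...,2]
m=(z>0.038)&(z<0.05)
c=blob(m,(275,95,325,150));rc=cv2.minAreaRect(c);print('bar top',rc,cv2.contourArea(c))
w=np.array([plane(f,*p,0.043)[:2] for p in cv2.boxPoints(rc)]);print(plane(f,*rc[0],0.043))
for i in range(2):
    d=w[i+1]-w[i];print('  side',np.linalg.norm(d),np.arctan2(d[1],d[0]))
m=(z>0.027)&(z<0.036)
c=blob(m,(275,95,325,150));(u,v),rad=cv2.minEnclosingCircle(c);print('collar',u,v,rad,plane(f,u,v,0.031))
hsv=cv2.cvtColor(f['img'],cv2.COLOR_RGB2HSV)
c=blob((hsv[...,1]>80)&(hsv[...,0]<35),(220,100,285,165)); (u,v),rad=cv2.minEnclosingCircle(c);print('agar',u,v,rad,plane(f,u,v,0.019),f['depth'][int(v),int(u)],P[int(v),int(u)])
c=blob((z>0.004)&(z<0.05),(150,50,330,205));rc=cv2.minAreaRect(c);print('holder',rc);
w=np.array([plane(f,*p,0.008)[:2] for p in cv2.boxPoints(rc)]);print(w.tolist(),plane(f,*rc[0],0.008))
for i in range(2):
    d=w[i+1]-w[i];print('  side',np.linalg.norm(d),np.arctan2(d[1],d[0]))
E
```

```text
bar top ((292.0, 123.5), (23.0, 6.0), 90.0) 113.0
[0.53411963 0.01447892 0.043     ]
  side 0.006102605252709692 2.450991211896465
  side 0.022844303221794423 0.8956933804345951
collar 292.5 127.5 18.828269958496094 [0.53631809 0.01877588 0.031     ]
agar 254.50827026367188 134.1776885986328 24.282026290893555 [ 0.5738065  -0.00185131  0.019     ] 0.32795468 [ 0.57444276 -0.00234489  0.01631149]
holder ((242.00128173828125, 136.64016723632812), (99.26753234863281, 141.67567443847656), 71.02959442138672)
[[0.6430308904246573, -0.08863473905623903], [0.4962250413653119, -0.02898371432960719], [0.5304557152511408, 0.07491130050006876], [0.6947299000605724, 0.014331662243606795]] [ 0.58816173 -0.00892238  0.008     ]
  side 0.1584619893506722 2.7556448029103606
  side 0.10938881634397801 1.252523464386447
```

View pics/w4c.png

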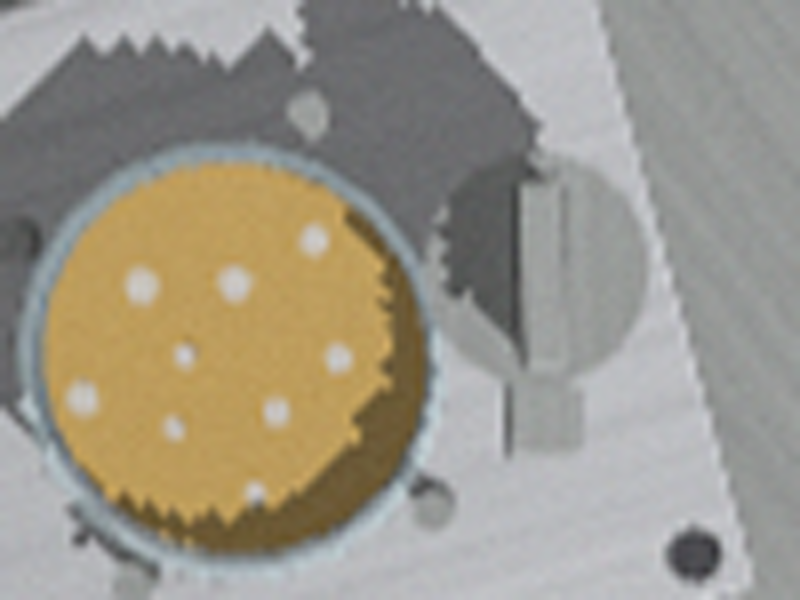

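View pics/w4d.png

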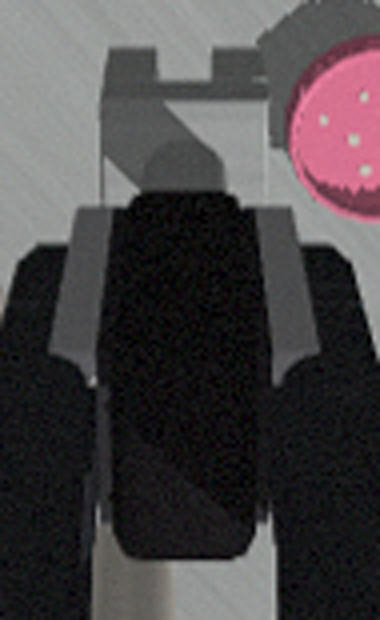

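```bash
python3 - <<'E'
from m import *
f=grab('wrist');P=cloud(f);s,p,R=cur()
Q=(P-p)@R   # tool coords
for v in range(205,335,6):
    print(v,[np.round(Q[v,u]*1000,0).astype(int).tolist() for u in (264,270,281,292,299)])
E
```

```text
205 [[210, -22, 36], [209, -15, 36], [208, -1, 36], [210, 13, 36], [209, 22, 36]]
211 [[49, -13, -13], [49, -9, -13], [209, -1, 44], [48, 7, -13], [48, 12, -13]]
217 [[37, -12, -13], [37, -8, -13], [37, -1, -13], [37, 6, -13], [37, 11, -13]]
223 [[34, -12, -10], [33, -8, -10], [34, -1, -10], [34, 6, -10], [34, 11, -10]]
229 [[33, -12, -6], [33, -8, -6], [33, -1, -6], [33, 6, -6], [33, 11, -6]]
235 [[33, -12, -2], [33, -8, -2], [24, -1, -6], [33, 6, -2], [33, 11, -2]]
241 [[34, -12, 3], [27, -8, 0], [15, -1, -6], [34, 7, 3], [33, 11, 3]]
247 [[-6, -10, -13], [-5, -7, -12], [-5, -1, -12], [-4, 5, -12], [-5, 9, -12]]
253 [[-12, -10, -12], [-11, -7, -12], [-12, -1, -12], [-11, 5, -12], [-13, 8, -13]]
259 [[-19, -9, -13], [-18, -6, -12], [-18, -1, -12], [-18, 4, -12], [-18, 8, -12]]
265 [[-23, -9, -12], [-24, -6, -13], [-23, -1, -12], [-24, 4, -12], [-24, 7, -13]]
271 [[-24, -9, -9], [-28, -6, -12], [-29, -1, -12], [-28, 4, -12], [-29, 7, -12]]
277 [[-31, -8, -11], [-34, -6, -12], [-33, -1, -12], [-33, 4, -12], [-33, 7, -12]]
283 [[-37, -8, -11], [-38, -6, -12], [-37, -1, -12], [-38, 4, -12], [-38, 7, -12]]
289 [[-39, -8, -10], [-40, -6, -11], [-41, -1, -11], [-40, 4, -10], [-37, 7, -9]]
295 [[-39, -8, -7], [-41, -6, -8], [-40, -1, -8], [-40, 4, -8], [-38, 7, -6]]
301 [[-40, -8, -5], [-41, -6, -5], [-40, -1, -5], [-41, 4, -5], [-38, 7, -3]]
307 [[-40, -8, -2], [-40, -6, -2], [-40, -1, -2], [-41, 4, -2], [-37, 7, 0]]
313 [[-40, -8, 1], [-40, -6, 1], [-41, -1, 1], [-42, 4, 0], [-37, 7, 4]]
319 [[-39, -8, 5], [-40, -6, 4], [-41, -1, 4], [-40, 4, 4], [-37, 7, 7]]
325 [[-39, -8, 8], [-41, -6, 7], [-41, -1, 7], [-40, 4, 7], [209, 26, 224]]
331 [[177, -24, 206], [-40, -6, 11], [-42, -1, 10], [-41, 4, 11], [208, 26, 234]]
```

```bash
python3 - <<'E'
from h import *
st();rel([0.5331,0.0143,0.125],2.462)
E
```

```text
t 6.05 p [0.585  0.0591 0.2095] psi 2.451 tilt 0.001 q [-0.12  0.06  0.02  1.52 -0.   -1.  ] F [-0.2 -0.3 -1.7] gap 0.177
slide [2.819, 0.383, -2.25] twist [-0.131, -0.011, 0.002] dist mm 108.8 rows>=1.7 / 0.1
```

>>> {"fn": "play_rows", "kwargs": {
  "slide": [
    [0.5, 0.2, -1.2],
    [1.5, 0.38, -2.25],
    [2.5, 0.38, -2.25],
    [2.82, 0.38, -2.25],
    [2.82, 0.38, -2.25]
  ],
  "twist": [
    [-0.13, 0, 0],
    [-0.13, 0, 0],
    [-0.13, 0, 0],
    [-0.13, 0, 0],
    [-0.13, 0, 0]
  ],
  "claw": [0, 0, 0, 0, 0]
}}

```text
time_s: 6.68
tool_pos: [0.5331, 0.014, 0.1249]
eef_rot: [-0.305, 0.639, 0.305, 0.638]
contact_force: [-0.4, -0.1, -1.3]
finger_gap: 0.184
```

```bash
python3 - <<'E'
from h import *
st();f=grab('wrist','w5.png')
im=cv2.imread('pics/w5.png');cv2.imwrite('pics/w5c.png',cv2.resize(im[170:300,200:360],None,fx=5,fy=4.6,interpolation=cv2.INTER_CUBIC))
g=grab('scene','s5.png');im=cv2.imread('pics/s5.png');cv2.imwrite('pics/s5c.png',cv2.resize(im[110:260,180:330],None,fx=4,fy=4,interpolation=cv2.INTER_CUBIC))
rel([0.5331,0.0143,0.0925],2.462)
E
```

```text
t 6.67 p [0.5331 0.014  0.1249] psi 2.462 tilt 0.001 q [-0.22 -0.09 -0.29  1.37 -0.   -1.11] F [-0.4 -0.1 -1.3] gap 0.184
slide [1.125, 0.029, -0.013] twist [-0.0, -0.003, 0.018] dist mm 33.8 rows>=0.5 / 0.0
```

View pics/w5c.png

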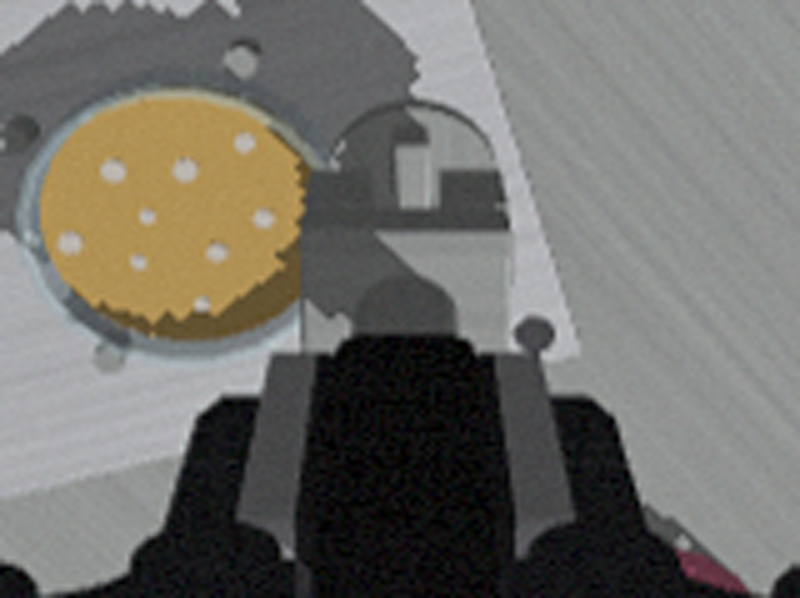

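View pics/s5c.png

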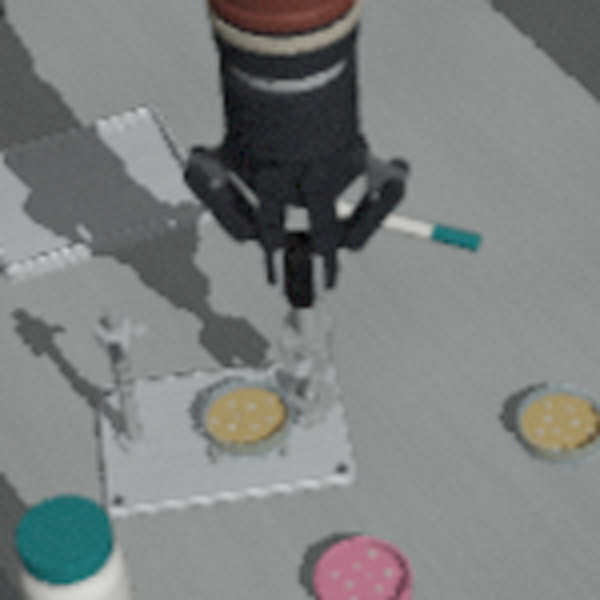

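```bash
python3 - <<'E'
from m import *
f=grab('wrist');P=cloud(f);s,p,R=cur()
Q=(P-p)@R*1000
for v in (202,205,208,211,214):
    row=[(u,np.round(Q[v,u],1).tolist()) for u in range(270,292)]
    if v in(205,211): print(v,[(u,int(q[0]),q[1]) for u,q in row])
m=(P[...,2]>0.039)&(P[...,2]<0.047)
m[:195]=0;m[216:]=0;m[:,:274]=0;m[:,290:]=0
for v in range(198,216,2):
  q=Q[v][m[v]]; print(v,len(q),np.round(q.mean(0),1) if len(q) else '', np.round([q[:,1].min(),q[:,1].max()],1) if len(q) else '')
E
```

```text
205 [(270, 93, -10.3), (271, 94, -9.5), (272, 93, -8.6), (273, 95, -7.8), (274, 94, -6.9), (275, 93, -6.0), (276, 93, -5.2), (277, 94, -4.3), (278, 94, -3.5), (279, 94, -2.6), (280, 82, -1.7), (281, 82, -0.9), (282, 83, -0.1), (283, 83, 0.8), (284, 81, 1.6), (285, 82, 2.4), (286, 83, 3.2), (287, 95, 4.3), (288, 95, 5.2), (289, 94, 6.0), (290, 95, 7.0), (291, 95, 7.8)]
211 [(270, 47, -8.6), (271, 48, -7.9), (272, 48, -7.3), (273, 48, -6.5), (274, 95, -7.0), (275, 93, -6.1), (276, 93, -5.2), (277, 94, -4.4), (278, 95, -3.5), (279, 94, -2.6), (280, 82, -1.7), (281, 82, -0.9), (282, 84, -0.0), (283, 82, 0.8), (284, 82, 1.6), (285, 83, 2.4), (286, 81, 3.2), (287, 94, 4.4), (288, 48, 4.0), (289, 48, 4.7), (290, 49, 5.4), (291, 48, 6.1)]
198 6 [ 85.4   0.4 -11.4] [-1.7  2.4]
200 8 [ 82.6   0.3 -10.6] [-2.5  3.2]
202 7 [82.8  0.6 -8.8] [-2.5  3.2]
204 7 [82.7  0.8 -7.1] [-1.7  3.2]
206 7 [82.2  0.8 -5.5] [-1.7  3.2]
208 7 [82.8  0.8 -3.6] [-1.7  3.2]
210 7 [82.6  0.8 -2. ] [-1.7  3.2]
212 7 [82.7  0.8 -0.1] [-1.7  3.3]
214 7 [82.9  0.8  1.7] [-1.7  3.3]
```

>>> {"fn": "play_rows", "kwargs": {
  "slide": [
    [0.1, 0.06, 0],
    [0.3, 0.06, 0],
    [0.6, 0.06, 0],
    [0.9, 0.06, 0],
    [1.12, 0.06, 0]
  ],
  "twist": [
    [0, 0, 0],
    [0, 0, 0],
    [0, 0, 0],
    [0, 0, 0],
    [0, 0, 0]
  ],
  "claw": [0, 0, 0, 0, 0]
}}

```text
time_s: 7.45
tool_pos: [0.5323, 0.0153, 0.0917]
eef_rot: [-0.305, 0.638, 0.304, 0.638]
contact_force: [0.9, 0.5, -1.5]
finger_gap: 0.184
```

```bash
python3 - <<'E'
from h import *
st();f=grab('wrist','w6.png')
im=cv2.imread('pics/w6.png');cv2.imwrite('pics/w6c.png',cv2.resize(im[170:300,200:360],None,fx=5,fy=4.6,interpolation=cv2.INTER_CUBIC))
E
```

```text
t 7.45 p [0.5323 0.0153 0.0917] psi 2.462 tilt 0.001 q [-0.22 -0.08 -0.34  1.31 -0.   -1.11] F [ 0.9  0.5 -1.5] gap 0.184
```

View pics/w6c.png

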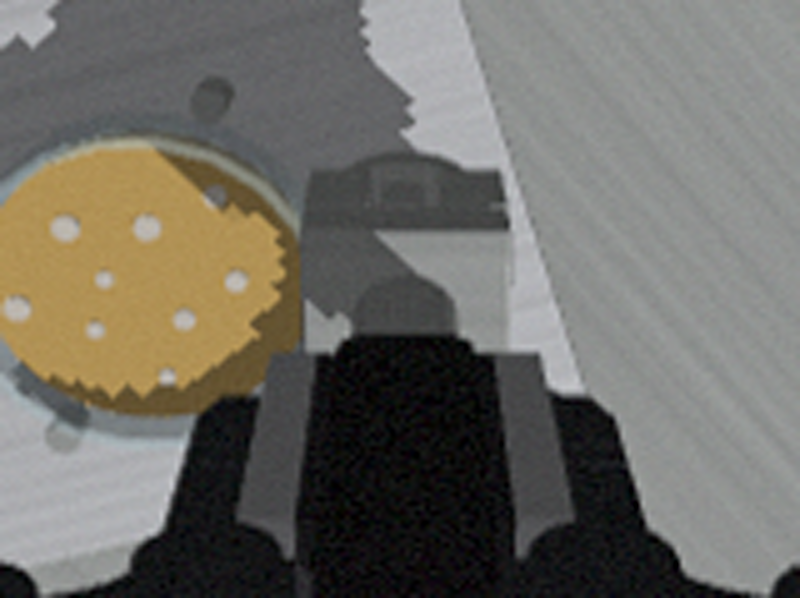

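The bar sits centred in the slot at crop (405,190), with no contact force. I'll turn clockwise in steps, which is +twist about the tool x pointing down.

>>> {"fn": "play_rows", "kwargs": {
  "slide": [
    [0, 0, 0],
    [0, 0, 0],
    [0, 0, 0],
    [0, 0, 0],
    [0, 0, 0]
  ],
  "twist": [
    [1, 0, 0],
    [2.5, 0, 0],
    [4, 0, 0],
    [5.5, 0, 0],
    [6, 0, 0]
  ],
  "claw": [0, 0, 0, 0, 0]
}}

```text
time_s: 8.12
tool_pos: [0.5317, 0.0159, 0.0909]
eef_rot: [-0.128, 0.696, 0.129, 0.695]
contact_force: [-0.9, 2.5, 0.1]
finger_gap: 0.182
```

```bash
python3 - <<'E'
from h import *
st();f=grab('wrist','w7.png');s=r.get_state();print(s['ft_torque'])
rel([0.5323,0.0153,0.0917],1.10)
im=cv2.imread('pics/w7.png');cv2.imwrite('pics/w7c.png',cv2.resize(im[120:300,200:420],None,fx=3.5,fy=3.3,interpolation=cv2.INTER_CUBIC))
E
```

```text
t 8.12 p [0.5317 0.0159 0.0909] psi 1.936 tilt 0.001 q [-0.22 -0.08 -0.34  1.31  0.   -0.58] F [-0.9  2.5  0.1] gap 0.182
[0.67510142 0.41801174 0.03690524]
slide [-0.025, -0.025, 0.012] twist [9.57, -0.011, -0.001] dist mm 1.1 rows>=0.0 / 4.5
```

View pics/w7c.png

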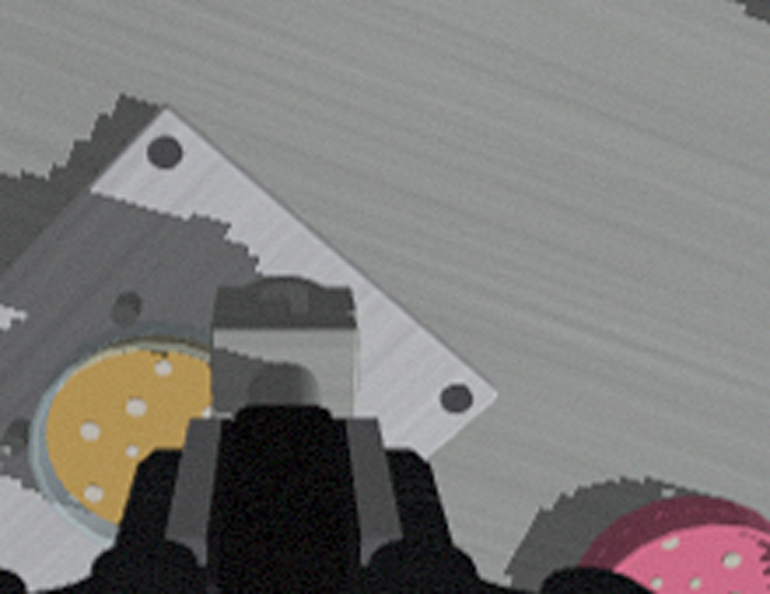

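It's turning with the key still engaged and about 2.6 N of side force. Continuing.

>>> {"fn": "play_rows", "kwargs": {
  "slide": [
    [0, 0, 0],
    [0, 0, 0],
    [0, 0, 0],
    [0, 0, 0],
    [0, 0, 0]
  ],
  "twist": [
    [1.5, 0, 0],
    [3, 0, 0],
    [4.5, 0, 0],
    [6, 0, 0],
    [7, 0, 0]
  ],
  "claw": [0, 0, 0, 0, 0]
}}

```text
time_s: 8.8
tool_pos: [0.5315, 0.017, 0.091]
eef_rot: [0.088, 0.702, -0.087, 0.701]
contact_force: [-1.6, 5.9, 1.1]
finger_gap: 0.18
```

```bash
python3 - <<'E'
from h import *
st();s=r.get_state();print(s['ft_torque'])
rel([0.5323,0.0153,0.0917],1.08)
E
```

```text
t 8.80 p [0.5315 0.017  0.091 ] psi 1.323 tilt 0.003 q [-0.22 -0.08 -0.34  1.31  0.    0.03] F [-1.6  5.9  1.1] gap 0.180
[1.64223326 0.2308908  0.08121003]
slide [-0.025, -0.049, 0.039] twist [2.779, -0.022, -0.023] dist mm 2.0 rows>=0.0 / 1.3
```

>>> {"fn": "play_rows", "kwargs": {
  "slide": [
    [0, 0, 0],
    [0, 0, 0],
    [0, 0, 0],
    [0, 0, 0]
  ],
  "twist": [
    [1, 0, 0],
    [2, 0, 0],
    [2.8, 0, 0],
    [2.8, 0, 0]
  ],
  "claw": [0, 0, 0, 0]
}}

```text
time_s: 9.3
tool_pos: [0.5316, 0.0175, 0.091]
eef_rot: [0.173, 0.686, -0.171, 0.685]
contact_force: [0.9, 4.2, -0.9]
finger_gap: 0.182
```

```bash
python3 - <<'E'
from h import *
st();s=r.get_state();print(s['ft_torque']);grab('wrist','w8.png')
im=cv2.imread('pics/w8.png');cv2.imwrite('pics/w8c.png',cv2.resize(im[120:300,200:420],None,fx=3.5,fy=3.3,interpolation=cv2.INTER_CUBIC))
grab('scene','s8.png')
im=cv2.imread('pics/s8.png');cv2.imwrite('pics/s8c.png',cv2.resize(im[110:260,180:330],None,fx=4,fy=4,interpolation=cv2.INTER_CUBIC))
E
```

```text
t 9.30 p [0.5316 0.0175 0.091 ] psi 1.080 tilt 0.004 q [-0.22 -0.08 -0.34  1.31  0.    0.28] F [ 0.9  4.2 -0.9] gap 0.182
[ 1.16454667 -0.0807482   0.1003796 ]
```

View pics/w8c.png

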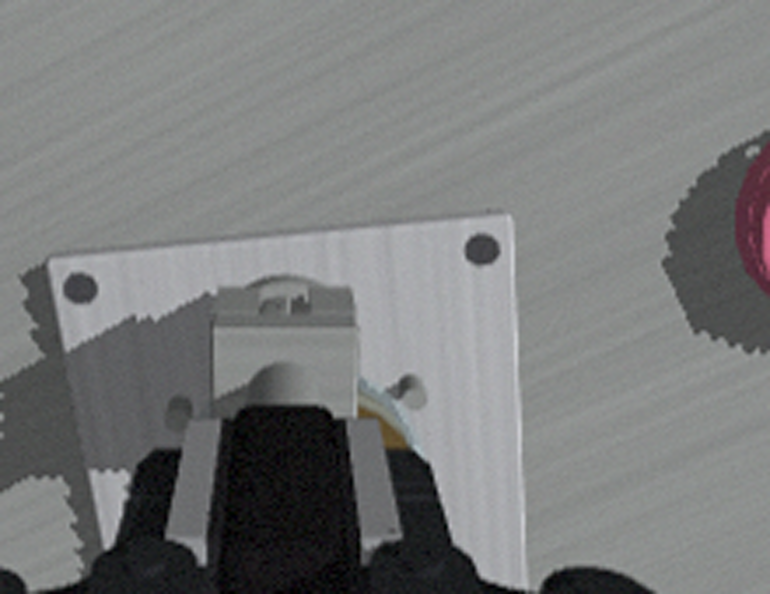

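View pics/s8c.png

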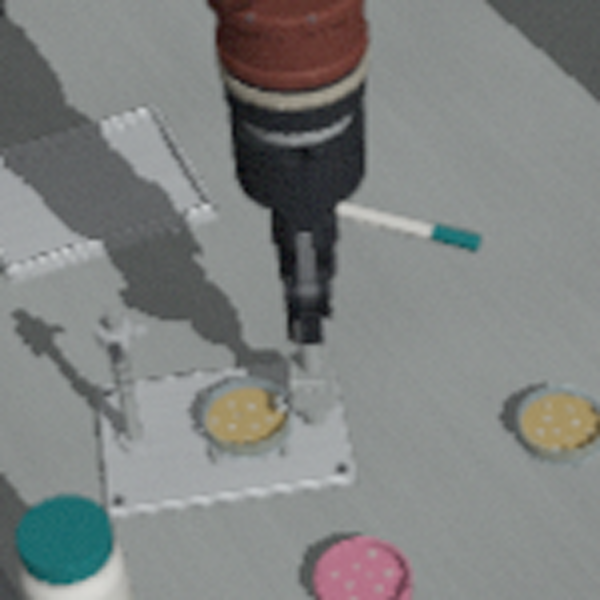

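The finger is now seen over the dish rim at scene crop (272,402). I'll turn a little further to take up the lag, down to the stop.

>>> {"fn": "play_rows", "kwargs": {
  "slide": [
    [0, 0, 0],
    [0, 0, 0],
    [0, 0, 0]
  ],
  "twist": [
    [0.4, 0, 0],
    [0.8, 0, 0],
    [0.8, 0, 0]
  ],
  "claw": [0, 0, 0]
}}

```text
time_s: 9.78
tool_pos: [0.5317, 0.0176, 0.091]
eef_rot: [0.197, 0.68, -0.194, 0.679]
contact_force: [0.5, 5.6, -0.6]
finger_gap: 0.18
```

```bash
python3 - <<'E'
from h import *
st();s=r.get_state();print(s['ft_torque'])
E
```

```text
t 9.78 p [0.5317 0.0176 0.091 ] psi 1.010 tilt 0.004 q [-0.22 -0.08 -0.34  1.31  0.    0.35] F [ 0.5  5.6 -0.6] gap 0.180
[ 1.3180632  -0.20333804  0.0974925 ]
```

>>> {"fn": "play_rows", "kwargs": {
  "slide": [
    [0, 0, 0],
    [0, 0, 0],
    [0, 0, 0]
  ],
  "twist": [
    [-1, 0, 0],
    [-2, 0, 0],
    [-2, 0, 0]
  ],
  "claw": [0, 0, 0]
}}

```text
time_s: 10.15
tool_pos: [0.5316, 0.0169, 0.0909]
eef_rot: [0.137, 0.694, -0.135, 0.693]
contact_force: [0.1, -0.2, -0.4]
finger_gap: 0.184
```

```bash
python3 - <<'E'
from h import *
st();s=r.get_state();print(s['ft_torque'])
E
```

```text
t 10.15 p [0.5316 0.0169 0.0909] psi 1.184 tilt 0.003 q [-0.22 -0.08 -0.34  1.31  0.    0.17] F [ 0.1 -0.2 -0.4] gap 0.184
[ 0.00338329  0.02686504 -0.01343936]
```

Contact is gone (0.2 N). I'll lift straight up.

>>> {"fn": "play_rows", "kwargs": {
  "slide": [
    [-0.3, 0, 0],
    [-0.8, 0, 0],
    [-2, 0, 0],
    [-3.5, 0, 0],
    [-4.5, 0, 0]
  ],
  "twist": [
    [0, 0, 0],
    [0, 0, 0],
    [0, 0, 0],
    [0, 0, 0],
    [0, 0, 0]
  ],
  "claw": [0, 0, 0, 0, 0]
}}

```text
time_s: 10.78
tool_pos: [0.5324, 0.0163, 0.2296]
eef_rot: [0.137, 0.693, -0.136, 0.695]
contact_force: [0.3, -0.5, -1.6]
finger_gap: 0.181
```

```bash
python3 - <<'E'
from h import *
st();grab('wrist','w9.png')
im=cv2.imread('pics/w9.png');cv2.imwrite('pics/w9c.png',cv2.resize(im[120:300,200:420],None,fx=3.5,fy=3.3,interpolation=cv2.INTER_CUBIC))
f=grab('scene','s9.png')
im=cv2.imread('pics/s9.png');cv2.imwrite('pics/s9c.png',cv2.resize(im[170:250,190:290],None,fx=8,fy=7,interpolation=cv2.INTER_CUBIC))
rel([0.555,-0.275,0.215],2.0)
E
```

```text
t 10.78 p [0.5324 0.0163 0.2296] psi 1.183 tilt 0.003 q [-0.22 -0.1  -0.11  1.56  0.    0.17] F [ 0.3 -0.5 -1.6] gap 0.181
slide [0.535, -8.713, 4.327] twist [-9.362, 0.07, -0.007] dist mm 292.3 rows>=4.7 / 4.4
```

View pics/w9c.png

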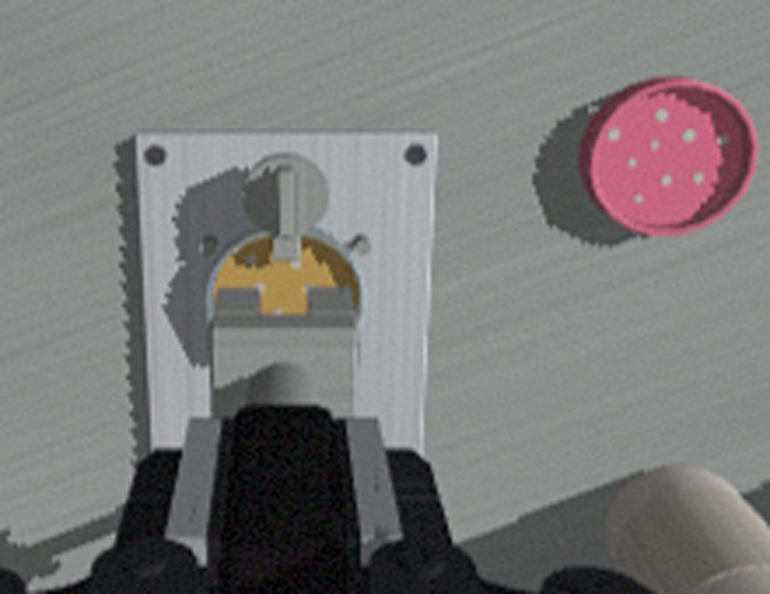

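View pics/s9c.png

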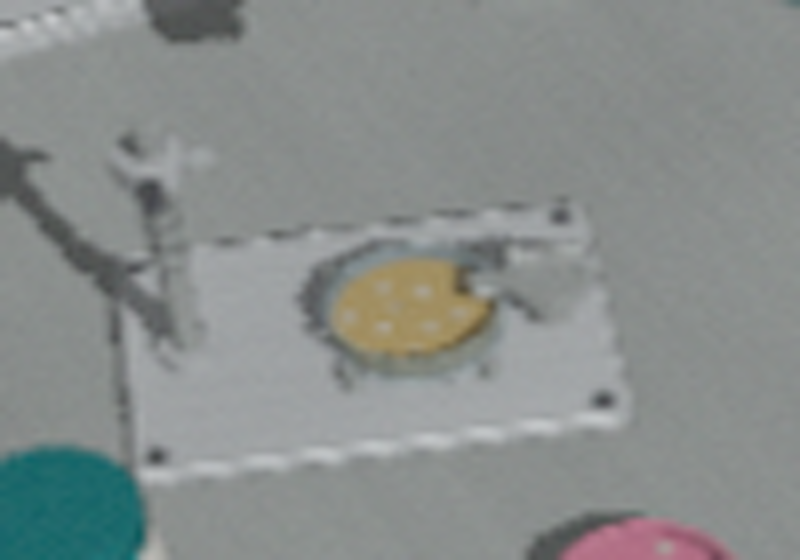

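The bar and finger now lie along the holder axis, with the finger over the dish rim (wrist crop (288,215)), so the clamp is at the stop. I'll carry the key back to the tray.

```bash
python3 - <<'E'
from h import *
f=grab('top');print([np.round(plane(f,265+x/4,135+y/4,0.014),3).tolist() for x,y in [(530,92),(765,118),(735,385),(505,355)]],plane(f,423.4,194.3,0.014))
rel([0.568,-0.28,0.2],1.183)
E
```

```text
[[0.645, -0.218, 0.014], [0.631, -0.355, 0.014], [0.475, -0.335, 0.014], [0.491, -0.201, 0.014]] [ 0.56038685 -0.27710912  0.014     ]
slide [0.947, -8.702, 4.812] twist [0.002, 0.029, -0.028] dist mm 299.7 rows>=4.8 / 0.0
```

>>> {"fn": "play_rows", "kwargs": {
  "slide": [
    [0, -1.3, 0.7],
    [0, -3, 1.7],
    [0.3, -4.8, 2.7],
    [0.6, -6.6, 3.7],
    [0.95, -8.3, 4.6]
  ],
  "twist": [
    [0, 0, 0],
    [0, 0, 0],
    [0, 0, 0],
    [0, 0, 0],
    [0, 0, 0]
  ],
  "claw": [0, 0, 0, 0, 0]
}}

```text
time_s: 11.55
tool_pos: [0.5662, -0.2684, 0.1986]
eef_rot: [0.137, 0.693, -0.136, 0.694]
contact_force: [1.8, -0.2, -0.7]
finger_gap: 0.182
```

```bash
python3 - <<'E'
from h import *
st();rel([0.568,-0.28,0.08],1.183)
E
```

```text
t 11.55 p [ 0.5662 -0.2684  0.1986] psi 1.182 tilt 0.003 q [-0.65  0.18  0.12  1.51  0.   -0.26] F [ 1.8 -0.2 -0.7] gap 0.182
slide [3.953, -0.347, 0.197] twist [-0.007, 0.016, -0.031] dist mm 119.2 rows>=1.9 / 0.0
```

>>> {"fn": "play_rows", "kwargs": {
  "slide": [
    [1, -0.35, 0.2],
    [2.2, -0.35, 0.2],
    [3.3, -0.35, 0.2],
    [3.95, -0.35, 0.2],
    [3.95, -0.35, 0.2]
  ],
  "twist": [
    [0, 0, 0],
    [0, 0, 0],
    [0, 0, 0],
    [0, 0, 0],
    [0, 0, 0]
  ],
  "claw": [0, 0, 0, 0, 0]
}}

```text
time_s: 12.18
tool_pos: [0.5669, -0.2792, 0.0783]
eef_rot: [0.138, 0.694, -0.135, 0.693]
contact_force: [0.3, -0.2, -0.7]
finger_gap: 0.182
```

```bash
python3 - <<'E'
from h import *
st();grab('wrist','w10.png')
E
```

```text
t 12.18 p [ 0.5669 -0.2792  0.0783] psi 1.182 tilt 0.004 q [-0.67  0.23 -0.04  1.3   0.   -0.28] F [ 0.3 -0.2 -0.7] gap 0.182
```

View pics/w10.png

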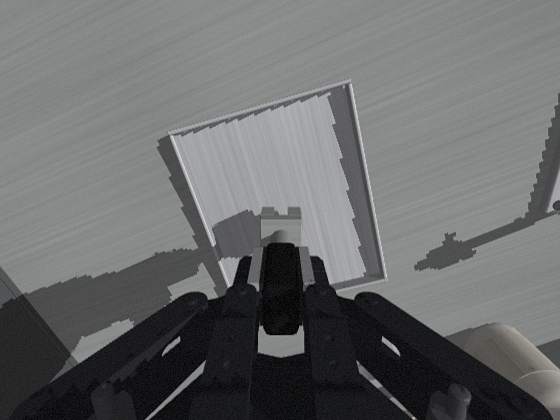

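The key's fork (281,225) is inside the tray outline, about 15 mm above the floor. Lowering it gently.

>>> {"fn": "play_rows", "kwargs": {
  "slide": [
    [0.15, 0, 0],
    [0.3, 0, 0],
    [0.42, 0, 0],
    [0.5, 0, 0],
    [0.53, 0, 0]
  ],
  "twist": [
    [0, 0, 0],
    [0, 0, 0],
    [0, 0, 0],
    [0, 0, 0],
    [0, 0, 0]
  ],
  "claw": [0, 0, 0, 0, 0]
}}

```text
time_s: 12.85
tool_pos: [0.5678, -0.2798, 0.064]
eef_rot: [0.137, 0.693, -0.135, 0.694]
contact_force: [0.5, -0.8, -0.9]
finger_gap: 0.183
```

```bash
python3 - <<'E'
from h import *
st()
E
```

```text
t 12.85 p [ 0.5678 -0.2798  0.064 ] psi 1.182 tilt 0.003 q [-0.67  0.24 -0.06  1.27  0.   -0.28] F [ 0.5 -0.8 -0.9] gap 0.183
```

>>> {"fn": "play_rows", "kwargs": {
  "slide": [
    [0.04, 0, 0],
    [0.08, 0, 0],
    [0.08, 0, 0]
  ],
  "twist": [
    [0, 0, 0],
    [0, 0, 0],
    [0, 0, 0]
  ],
  "claw": [0, 0, 0]
}}

```text
time_s: 13.22
tool_pos: [0.568, -0.2799, 0.0629]
eef_rot: [0.137, 0.693, -0.136, 0.694]
contact_force: [-3.7, 2.8, 7.2]
finger_gap: 0.185
```

```bash
python3 - <<'E'
from h import *
st()
E
```

```text
t 13.22 p [ 0.568  -0.2799  0.0629] psi 1.182 tilt 0.003 q [-0.67  0.24 -0.06  1.27  0.   -0.28] F [-3.7  2.8  7.2] gap 0.185
```

It's touching the floor at 7 N. Opening the gripper.

>>> {"fn": "play_rows", "kwargs": {
  "slide": [
    [0, 0, 0],
    [0, 0, 0],
    [0, 0, 0],
    [0, 0, 0],
    [0, 0, 0]
  ],
  "twist": [
    [0, 0, 0],
    [0, 0, 0],
    [0, 0, 0],
    [0, 0, 0],
    [0, 0, 0]
  ],
  "claw": [0.25, 0.4, 0.7, 0.9, 0.9]
}}

```text
time_s: 13.85
tool_pos: [0.568, -0.2799, 0.0629]
eef_rot: [0.137, 0.693, -0.136, 0.694]
contact_force: [0.7, -0.2, 0.0]
finger_gap: 0.901
```

>>> {"fn": "play_rows", "kwargs": {
  "slide": [
    [-0.5, 0, 0],
    [-1.5, 0, 0],
    [-3, 0, 0],
    [-4.5, 0, 0],
    [-5.5, 0, 0]
  ],
  "twist": [
    [0, 0, 0],
    [0, 0, 0],
    [0, 0, 0],
    [0, 0, 0],
    [0, 0, 0]
  ],
  "claw": [0.9, 0.9, 0.9, 0.9, 0.9]
}}

```text
time_s: 14.48
tool_pos: [0.5682, -0.2806, 0.2318]
eef_rot: [0.137, 0.692, -0.136, 0.696]
contact_force: [-0.8, -0.4, -0.7]
finger_gap: 0.903
```

```bash
python3 - <<'E'
from h import *
st();grab('wrist','w11.png')
rel([0.5,0.2,0.25],1.5)
E
```

```text
t 14.47 p [ 0.5682 -0.2806  0.2318] psi 1.182 tilt 0.005 q [-0.67  0.2   0.21  1.57  0.   -0.28] F [-0.8 -0.4 -0.7] gap 0.903
slide [-0.544, 13.977, -8.198] twist [-3.639, 0.101, 0.011] dist mm 486.4 rows>=7.8 / 1.7
```

View pics/w11.png

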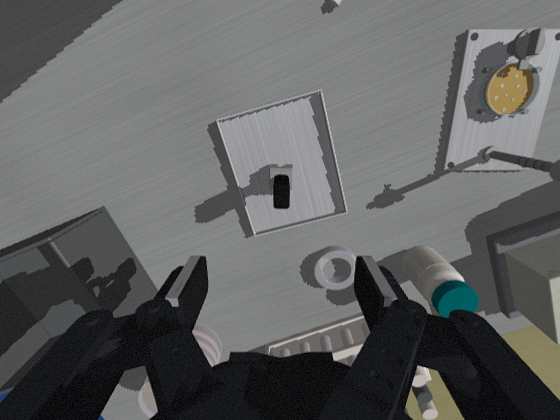

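The key is standing upright in the tray at (281,190). Next I'll stop over the holder to measure the pointer.

```bash
python3 - <<'E'
from h import *
rel([0.62,-0.02,0.23],1.5)
E
```

```text
slide [0.178, 8.704, -1.725] twist [-3.639, 0.101, 0.011] dist mm 266.3 rows>=4.3 / 1.7
```

>>> {"fn": "play_rows", "kwargs": {
  "slide": [
    [0, 1.8, -0.4],
    [0, 3.6, -0.8],
    [0, 5.4, -1.2],
    [0, 7.2, -1.5],
    [0, 8.7, -1.7]
  ],
  "twist": [
    [-1, 0, 0],
    [-2, 0, 0],
    [-3, 0, 0],
    [-3.6, 0.1, 0],
    [-3.6, 0.1, 0]
  ],
  "claw": [0.9, 0.9, 0.9, 0.9, 0.9]
}}

```text
time_s: 15.15
tool_pos: [0.6209, -0.0183, 0.2365]
eef_rot: [0.025, 0.706, -0.026, 0.707]
contact_force: [0.1, 0.1, 0.7]
finger_gap: 0.898
```

>>> {"fn": "play_rows", "kwargs": {
  "slide": [
    [0, 0.2, 0],
    [0, 0.2, 0]
  ],
  "twist": [
    [0, 0, 0],
    [0, 0, 0]
  ],
  "claw": [0.9, 0.9]
}}

```text
time_s: 15.4
tool_pos: [0.6213, -0.0122, 0.2371]
eef_rot: [0.025, 0.706, -0.026, 0.707]
contact_force: [-0.0, -0.8, 0.4]
finger_gap: 0.899
```

```bash
python3 - <<'E'
from m import *
st();f=grab('wrist','w12.png');P=cloud(f);z=P[...,2]
im=cv2.imread('pics/w12.png')
u,v=proj(f,[0.625,-0.0225,0.1]);print(u,v)
E
```

```text
t 15.40 p [ 0.6213 -0.0122  0.2371] psi 1.499 tilt 0.002 q [-0.23  0.17  0.18  1.58 -0.   -0.16] F [-0.  -0.8  0.4] gap 0.899
272.59878805543036 196.00250227550697
```

View pics/w12.png

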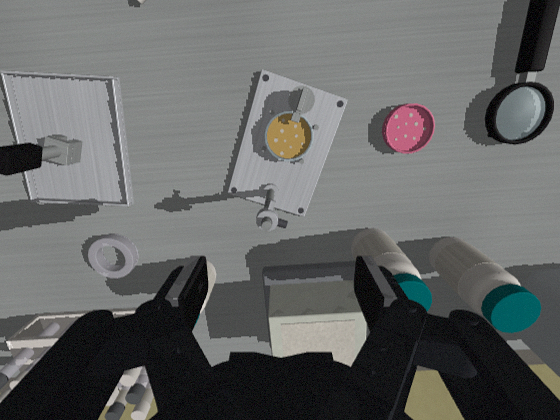

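```bash
python3 - <<'E'
from m import *
im=cv2.imread('pics/w12.png');cv2.imwrite('pics/w12c.png',cv2.resize(im[170:250,230:310],None,fx=8,fy=7,interpolation=cv2.INTER_CUBIC))
f=grab('wrist');P=cloud(f);z=P[...,2]
for v in range(182,232,2): print(v,[int(1000*z[v,u]) for u in range(254,296,2)])
hsv=cv2.cvtColor(f['img'],cv2.COLOR_RGB2HSV)
c=blob((hsv[...,1]>80)&(hsv[...,0]<35)&(hsv[...,0]>10),(250,100,330,170)); (u,v),rad=cv2.minEnclosingCircle(c);print('agar',u,v,rad,plane(f,u,v,0.018))
E
```

```text
182 [8, 8, 10, 9, 9, 10, 9, 9, 7, 7, 9, 8, 8, 8, 9, 8, 7, 8, 7, 7, 9]
184 [8, 9, 9, 9, 8, 9, 9, 14, 15, 15, 12, 7, 9, 10, 8, 9, 8, 8, 10, 9, 10]
186 [7, 8, 9, 8, 8, 9, 14, 14, 14, 15, 15, 14, 9, 7, 8, 8, 9, 8, 9, 8, 8]
188 [8, 9, 8, 9, 7, 14, 16, 14, 16, 14, 15, 14, 10, 9, 7, 8, 7, 8, 9, 8, 8]
190 [9, 9, 8, 8, 9, 13, 15, 21, 25, 24, 16, 14, 14, 7, 9, 9, 8, 8, 9, 10, 8]
192 [8, 8, 10, 9, 7, 14, 15, 31, 34, 32, 25, 15, 14, 9, 8, 9, 7, 9, 8, 8, 8]
194 [8, 9, 9, 9, 9, 15, 15, 42, 43, 40, 32, 15, 7, 9, 8, 9, 8, 8, 8, 9, 8]
196 [7, 8, 10, 7, 7, 8, 14, 48, 50, 48, 39, 16, 9, 9, 8, 9, 9, 8, 9, 8, 10]
198 [6, 8, 8, 8, 8, 7, 49, 59, 59, 56, 45, 9, 8, 7, 8, 8, 9, 9, 9, 8, 8]
200 [8, 9, 8, 9, 8, 8, 63, 66, 66, 113, 110, 9, 9, 8, 8, 7, 7, 7, 9, 9, 8]
202 [0, 0, 7, 8, 8, 8, 71, 74, 73, 112, 112, 9, 8, 8, 7, 8, 8, 9, 8, 8, 7]
204 [0, 0, 1, 1, 1, 1, 78, 81, 113, 113, 113, 8, 7, 9, 8, 9, 9, 7, 8, 7, 8]
206 [0, 0, 1, 0, 1, 1, 85, 87, 113, 113, 114, 9, 9, 9, 10, 9, 9, 9, 9, 9, 8]
208 [1, 1, 0, 0, 0, 110, 111, 110, 113, 113, 0, 0, 7, 8, 9, 9, 7, 8, 9, 9, 8]
210 [0, 0, 1, 109, 113, 117, 117, 116, 117, 11
[... 341 characters left out ...]
, 122, 120, 117, 117, 118, 118, 112, 1, 0, 1, 0, 1, 0, 0]
220 [0, 0, 117, 118, 120, 125, 128, 128, 125, 122, 117, 117, 116, 114, 114, 112, 111, 0, 0, 0, 0]
222 [0, 0, 117, 118, 126, 131, 130, 130, 129, 124, 117, 117, 116, 116, 114, 113, 112, 1, 0, 1, 0]
224 [0, 0, 118, 118, 130, 131, 130, 130, 130, 128, 117, 118, 115, 115, 115, 116, 116, 0, 0, 1, 0]
226 [1, 0, 0, 117, 130, 131, 131, 131, 130, 117, 118, 117, 0, 114, 115, 115, 116, 0, 0, 0, 1]
228 [0, 1, 0, 1, 116, 130, 130, 130, 131, 117, 117, 0, 0, 1, 1, 0, 0, 0, 0, 0, 1]
230 [0, 0, 1, 0, 0, 117, 132, 130, 117, 0, 0, 0, 0, 3, 0, 0, 1, 0, 0, 0, 0]
agar 288.8323974609375 135.7947235107422 22.22096061706543 [ 0.57432614 -0.0015538   0.018     ]
```

View pics/w12c.png

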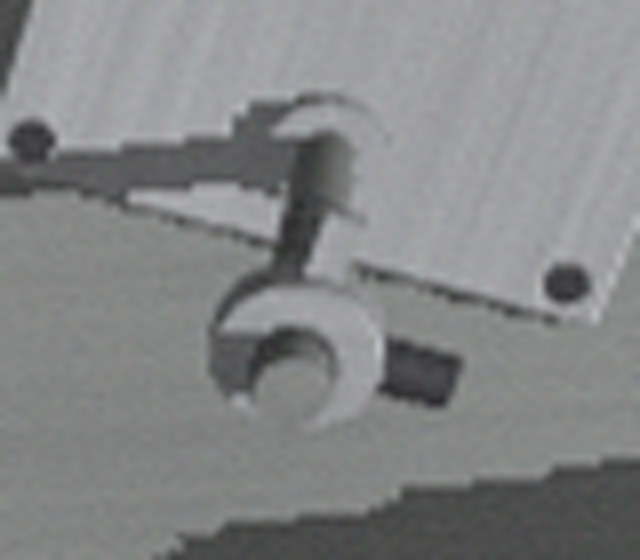

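The wrist view shows the post at (268,224), its collar top at 117.5 mm, and the pointer arm running from about (274,210) to (275,200) with its top at 113 mm. The dish centre is at (289,136) → (0.574,−0.0016). That puts the focal height at about 111 mm, with the collar mid-height at 111.5 mm. I'll cross-check in the scene view and go to the loupe.

```bash
python3 - <<'E'
from h import *
f=grab('scene')
for h in (0.1,0.105,0.111,0.117): print(h,proj(f,[0.5745+0.051,-0.0016-0.0207,h]))
rel([0.485,0.279,0.2],1.5)
E
```

```text
0.1 [216.40913341 193.82524796]
0.105 [216.16731092 192.41661146]
0.111 [215.874829  190.7128795]
0.117 [215.57981279 188.9943851 ]
slide [1.204, 9.392, -5.251] twist [-0.039, 0.014, 0.015] dist mm 324.8 rows>=5.2 / 0.0
```

>>> {"fn": "play_rows", "kwargs": {
  "slide": [
    [0, 1.5, -0.8],
    [0, 3.3, -1.8],
    [0, 5.1, -2.8],
    [0, 6.9, -3.8],
    [0, 8.6, -4.8]
  ],
  "twist": [
    [0, 0, 0],
    [0, 0, 0],
    [0, 0, 0],
    [0, 0, 0],
    [0, 0, 0]
  ],
  "claw": [0.9, 0.9, 0.9, 0.9, 0.9]
}}

```text
time_s: 16.18
tool_pos: [0.4961, 0.2548, 0.2364]
eef_rot: [0.026, 0.706, -0.027, 0.707]
contact_force: [-0.1, 0.8, 0.6]
finger_gap: 0.9
```

```bash
python3 - <<'E'
from m import *
st();f=grab('wrist','w13.png');P=cloud(f)
hsv=cv2.cvtColor(f['img'],cv2.COLOR_RGB2HSV)
g=grab('scene','s13.png');im=cv2.imread('pics/s13.png');cv2.imwrite('pics/s13c.png',cv2.resize(im[175:225,195:275],None,fx=10,fy=10,interpolation=cv2.INTER_CUBIC))
E
```

```text
t 16.18 p [0.4961 0.2548 0.2364] psi 1.495 tilt 0.002 q [ 0.24 -0.03 -0.03  1.57 -0.    0.32] F [-0.1  0.8  0.6] gap 0.900
```

View pics/w13.png

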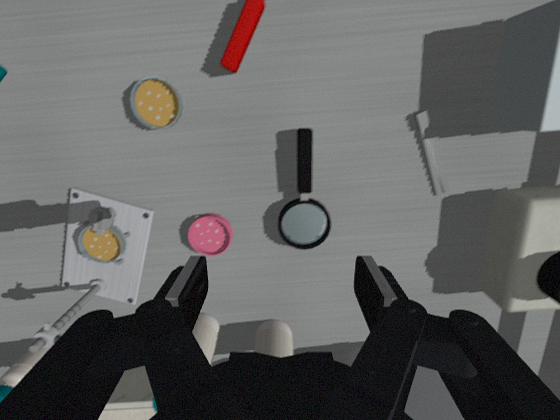

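View pics/s13c.png

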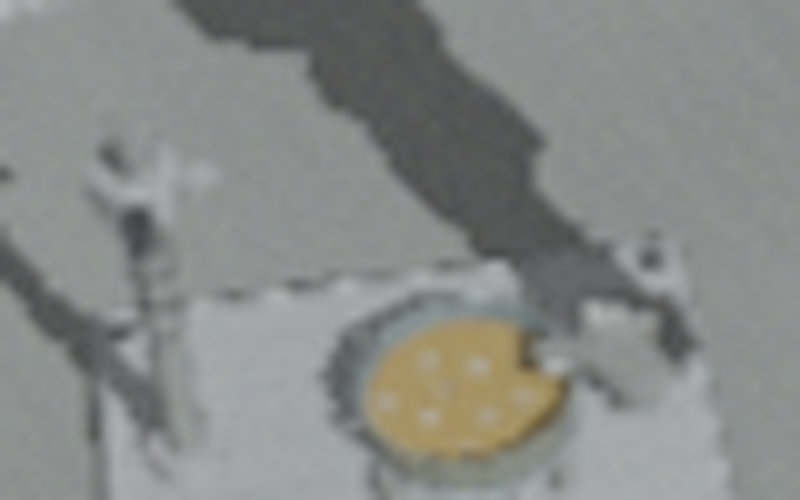

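The wrist view shows the black loupe with its handle from (304,130) to (305,192) and its lens at (304,222). The red decoy is at (243,35) and the pink dish at (209,234). I'll measure the handle.

```bash
python3 - <<'E'
from m import *
f=grab('wrist');P=cloud(f);hsv=cv2.cvtColor(f['img'],cv2.COLOR_RGB2HSV);z=P[...,2]
bl=(hsv[...,2]<45)
c=blob(bl,(285,115,325,197));rc=cv2.minAreaRect(c);print(rc)
w=np.array([plane(f,*p,0.024)[:2] for p in cv2.boxPoints(rc)]);print(w.round(4).tolist(),plane(f,*rc[0],0.024))
for i in range(2):
    d=w[i+1]-w[i];print('  side',np.linalg.norm(d),np.arctan2(d[1],d[0]))
m=(z>0.021)&(z<0.028)
c=blob(m,(285,115,325,197));rc=cv2.minAreaRect(c);print(rc)
w=np.array([plane(f,*p,0.024)[:2] for p in cv2.boxPoints(rc)]);print(w.round(4).tolist(),plane(f,*rc[0],0.024))
for i in range(2):
    d=w[i+1]-w[i];print('  side',np.linalg.norm(d),np.arctan2(d[1],d[0]))
c=blob(bl,(265,190,340,256));(u,v),rad=cv2.minEnclosingCircle(c[c[:,0,1]>197]);e=cv2.fitEllipse(c[c[:,0,1]>202]);print('frame',u,v,rad,e,plane(f,u,v,0.019),plane(f,*e[0],0.019))
E
```

```text
((300.9999694824219, 162.99998474121094), (13.999998092651367, 63.99999237060547), 0.0)
[[0.5212, 0.2711], [0.4417, 0.2756], [0.4429, 0.2923], [0.5225, 0.289]] [0.48067838 0.28207611 0.024     ]
  side 0.07966017638837636 3.085373929655141
  side 0.016704924312671555 1.500064314413768
((301.0, 162.5), (63.0, 14.0), 90.0)
[[0.4417, 0.2756], [0.4429, 0.2923], [0.5212, 0.2891], [0.5199, 0.2712]] [0.48005781 0.28210634 0.024     ]
  side 0.016704924580720943 1.5000643144300163
  side 0.07835181509176979 -0.04102486939425199
frame 300.06640625 225.568359375 26.30961799621582 ((299.8860778808594, 225.7497100830078), (48.43147659301758, 52.41545486450195), 89.97111511230469) [0.56610034 0.27699564 0.019     ] [0.56634641 0.27674072 0.019     ]
```

```bash
python3 - <<'E'
from h import *
rel([0.4942,0.2812,0.06],1.514)
E
```

```text
slide [5.882, 0.854, -0.124] twist [-0.17, 0.018, 0.014] dist mm 178.3 rows>=2.9 / 0.1
```

>>> {"fn": "play_rows", "kwargs": {
  "slide": [
    [1, 0.85, -0.12],
    [2.5, 0.85, -0.12],
    [4, 0.85, -0.12],
    [5.4, 0.85, -0.12],
    [5.88, 0.85, -0.12]
  ],
  "twist": [
    [-0.17, 0, 0],
    [-0.17, 0, 0],
    [-0.17, 0, 0],
    [-0.17, 0, 0],
    [-0.17, 0, 0]
  ],
  "claw": [0.9, 0.9, 0.9, 0.9, 0.9],
  "grip_force": 60
}}

```text
time_s: 16.95
tool_pos: [0.4935, 0.279, 0.0574]
eef_rot: [0.02, 0.708, -0.022, 0.706]
contact_force: [-0.5, -0.4, 0.7]
finger_gap: 0.898
```

```bash
python3 - <<'E'
from h import *
st();grab('wrist','w14.png');rel([0.4942,0.2812,0.004],1.514)
E
```

```text
t 16.95 p [0.4935 0.279  0.0574] psi 1.512 tilt 0.004 q [ 0.28  0.05 -0.28  1.25 -0.    0.34] F [-0.5 -0.4  0.7] gap 0.898
slide [1.768, 0.072, 0.025] twist [-0.024, -0.024, 0.031] dist mm 53.1 rows>=0.8 / 0.0
```

View pics/w14.png

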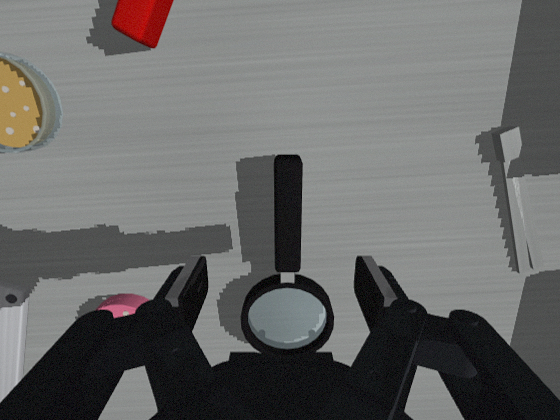

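The handle lies along the tool axis at (288,212), slightly right of centre. I'll descend with that correction.

>>> {"fn": "play_rows", "kwargs": {
  "slide": [
    [0.5, 0.08, 0],
    [1, 0.08, 0.02],
    [1.4, 0.08, 0.02],
    [1.7, 0.08, 0.02],
    [1.75, 0.08, 0.02]
  ],
  "twist": [
    [0, 0, 0],
    [0, 0, 0],
    [0, 0, 0],
    [0, 0, 0],
    [0, 0, 0]
  ],
  "claw": [0.9, 0.9, 0.9, 0.9, 0.9]
}}

```text
time_s: 17.62
tool_pos: [0.4936, 0.2814, 0.0039]
eef_rot: [0.02, 0.708, -0.022, 0.706]
contact_force: [0.5, -0.6, 0.3]
finger_gap: 0.898
```

```bash
python3 - <<'E'
from h import *
st();grab('wrist','w15.png')
E
```

```text
t 17.62 p [0.4936 0.2814 0.0039] psi 1.512 tilt 0.004 q [ 0.29  0.1  -0.32  1.15 -0.    0.35] F [ 0.5 -0.6  0.3] gap 0.898
```

View pics/w15.png

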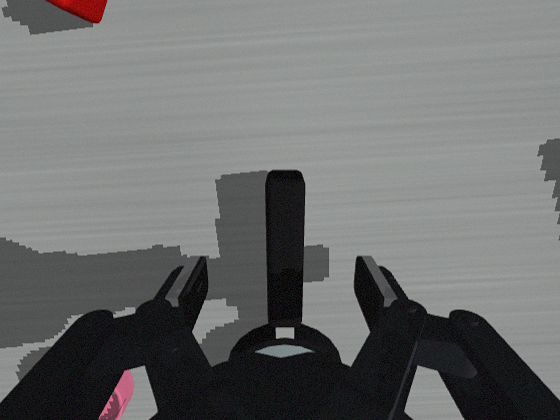

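The handle (285,245) is between the pads. Closing on it.

>>> {"fn": "play_rows", "kwargs": {
  "slide": [
    [0, 0, 0],
    [0, 0, 0],
    [0, 0, 0],
    [0, 0, 0],
    [0, 0, 0]
  ],
  "twist": [
    [0, 0, 0],
    [0, 0, 0],
    [0, 0, 0],
    [0, 0, 0],
    [0, 0, 0]
  ],
  "claw": [0.5, 0.3, 0, 0, 0],
  "grip_force": 60
}}

```text
time_s: 18.3
tool_pos: [0.4942, 0.2816, 0.0047]
eef_rot: [0.02, 0.707, -0.022, 0.706]
contact_force: [-0.7, -0.0, 4.6]
finger_gap: 0.197
```

```bash
python3 - <<'E'
from h import *
st()
E
```

```text
t 18.30 p [0.4942 0.2816 0.0047] psi 1.512 tilt 0.003 q [ 0.29  0.1  -0.32  1.15 -0.    0.35] F [-0.7 -0.   4.6] gap 0.197
```

>>> {"fn": "play_rows", "kwargs": {
  "slide": [
    [-0.3, 0, 0],
    [-1, 0, 0],
    [-2.2, 0, 0],
    [-3.5, 0, 0],
    [-4.5, 0, 0]
  ],
  "twist": [
    [0, 0, 0],
    [0, 0, 0],
    [0, 0, 0],
    [0, 0, 0],
    [0, 0, 0]
  ],
  "claw": [0, 0, 0, 0, 0]
}}

```text
time_s: 18.92
tool_pos: [0.4946, 0.282, 0.1418]
eef_rot: [0.02, 0.707, -0.022, 0.707]
contact_force: [1.3, 0.1, -0.3]
finger_gap: 0.203
```

```bash
python3 - <<'E'
from m import *
st();f=grab('wrist','w16.png');P=cloud(f);s,p,R=cur();Q=(P-p)@R*1000
for v in range(170,345,10): print(v,[np.round(Q[v,u]).astype(int).tolist() for u in (272,285,298)])
for n in ('scene','top'): grab(n,n+'16.png')
im=cv2.imread('pics/scene16.png');cv2.imwrite('pics/s16c.png',cv2.resize(im[180:330,230:430],None,fx=4,fy=4,interpolation=cv2.INTER_CUBIC))
E
```

```text
t 18.93 p [0.4946 0.282  0.1418] psi 1.512 tilt 0.002 q [ 0.29  0.02 -0.16  1.4  -0.    0.35] F [ 1.3  0.1 -0.3] gap 0.203
170 [[0, -6, -53], [0, 0, -53], [145, 15, -24]]
180 [[-15, -6, -52], [-16, 0, -52], [-14, 5, -52]]
190 [[-16, -6, -47], [-16, 0, -47], [-16, 5, -47]]
200 [[-17, -6, -43], [-16, 0, -43], [-15, 6, -42]]
210 [[-16, -6, -38], [-16, 0, -38], [-14, 6, -37]]
220 [[-16, -6, -33], [-16, 0, -33], [-15, 6, -33]]
230 [[-15, -6, -28], [-17, 0, -29], [-15, 6, -28]]
240 [[-15, -6, -23], [-16, 0, -23], [-15, 6, -23]]
250 [[-17, -6, -18], [-16, 0, -18], [-14, 6, -17]]
260 [[-15, -6, -12], [-17, 0, -13], [-16, 6, -13]]
270 [[-16, -6, -8], [-16, 0, -8], [-18, 6, -9]]
280 [[-16, -6, -2], [-16, 0, -2], [-19, 6, -4]]
290 [[-16, -7, 4], [-15, 0, 5], [-20, 6, 1]]
300 [[-16, -7, 10], [-15, 0, 10], [-23, 6, 5]]
310 [[-15, -7, 16], [-17, 0, 15], [146, 18, 143]]
320 [[-15, -7, 23], [-17, 0, 22], [145, 18, 157]]
330 [[-11, -7, 33], [-10, 0, 34], [-3, 8, 39]]
340 [[-10, -7, 40], [-11, 0, 40], [-11, 7, 40]]
```

View pics/w16.png

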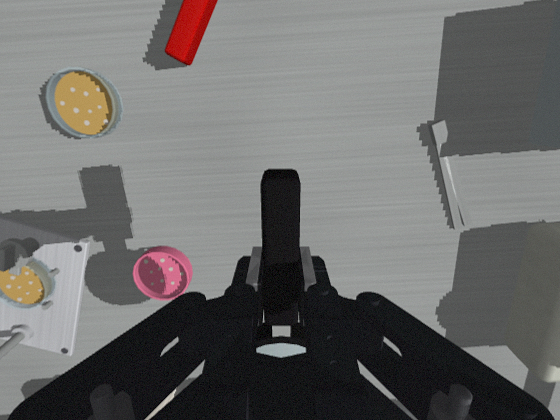

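View pics/s16c.png

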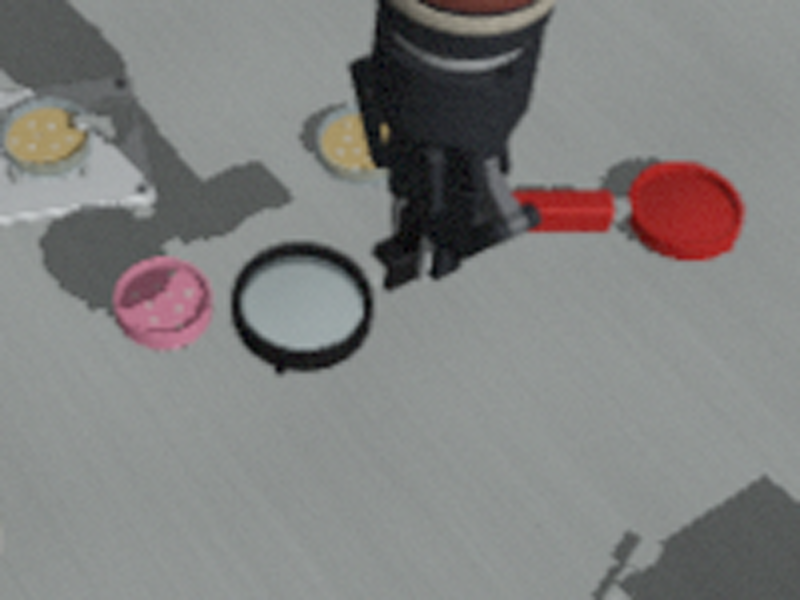

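The loupe is held level and clear of the table. Next I'll check the lens height in hand with the other cameras.

```bash
python3 - <<'E'
from m import *
s,p,R=cur();print(p)
for n in ('top','scene'):
    f=grab(n);P=cloud(f);hsv=cv2.cvtColor(f['img'],cv2.COLOR_RGB2HSV)
    exp=p+np.array([0.0725*R[0,2],0.0725*R[1,2],0.004])
    u,v=proj(f,exp);print(n,'lens expected px',u,v)
    m=(hsv[...,2]<60)&(np.linalg.norm(P[...,:2]-exp[:2],axis=-1)<0.045)&(P[...,2]>0.1)&(P[...,2]<0.19)
    q=P[m];print(len(q))
    # fit plane on top ring: r 31..36
    rr=np.linalg.norm(q[:,:2]-exp[:2],axis=1)
    A=np.c_[q[:,:2]-exp[:2],np.ones(len(q))]
    k=np.linalg.lstsq(A,q[:,2],rcond=None)[0];res=q[:,2]-A@k
    print('plane',k,'std',res.std(),'zmean',np.median(q[:,2]),np.percentile(q[:,2],[5,25,75,95]))
    # table calib near: 
    for dx,dy in [(0.03,0.1),(-0.06,0.12),(0.1,0.0)]:
        g=[exp[0]+dx,exp[1]+dy,0];uu,vv=proj(f,g)
        if 5<uu<550 and 5<vv<410: print('  table z',np.median(P[int(vv)-3:int(vv)+4,int(uu)-3:int(uu)+4,2]))
f=grab('wrist');P=cloud(f)
print('wrist table z',[round(float(np.median(P[v-4:v+5,u-4:u+5,2])),4) for u,v in [(350,150),(220,180),(350,220),(220,60),(250,30)]])
E
```

```text
[0.49550045 0.28220846 0.14150877]
top lens expected px 172.59877747030777 181.0309423823394
133
plane [0.00510431 0.0242679  0.15438307] std 0.0021216997577920113 zmean 0.15451074295084055 [0.15026792 0.15315764 0.15596369 0.15727693]
  table z 0.5740160206025795
  table z 0.6347443361172657
  table z -0.0010539057811114194
scene lens expected px 305.68284181451236 256.78371756403726
272
plane [-0.03412808 -0.03969298  0.15070419] std 0.0037517355892465742 zmean 0.15146999555044055 [0.14245742 0.14759422 0.15327858 0.15498369]
  table z -0.00024222642956850393
  table z -0.0008744090625412149
  table z -0.00027557992866811265
wrist table z [0.0006, 0.0007, 0.0006, 0.0006, 0.0007]
```

```bash
python3 - <<'E'
from m import *
f=grab('wrist');s,p,R=cur();P=cloud(f);Q=(P-p)@R*1000
m=np.zeros(P.shape[:2],bool);m[185:265,270:290]=1
q=Q[m];A=np.c_[q[:,1:],np.ones(len(q))];k=np.linalg.lstsq(A,q[:,0],rcond=None)[0];print('handle top: slopes y,z',k[:2],'x at z=0',k[2], 'world z med',np.median(P[m][:,2]),'TCP',p)
print('frame',[np.round(Q[v,280],1).tolist() for v in range(328,350,3)])
print('rear end',[np.round(Q[v,283],1).tolist() for v in range(166,182,2)], 'y edges',[ (u,np.round(Q[220,u]).tolist()) for u in (259,261,263,299,301,303)])
E
```

```text
handle top: slopes y,z [-0.02900209  0.19249329] x at z=0 -15.068102008477382 world z med 0.15834804052159385 TCP [0.49361538 0.28162    0.13809874]
frame [[-14.7, -2.0, 33.6], [-14.3, -2.0, 36.0], [-13.8, -2.0, 38.5], [-14.5, -2.0, 39.9], [-14.8, -2.0, 41.6], [-9.6, -2.0, 48.7], [-9.5, -2.0, 51.0], [-9.9, -2.0, 52.8]]
rear end [[137.3, 0.7, -26.3], [137.7, 0.7, -24.3], [-3.8, -0.5, -51.4], [-8.4, -0.5, -51.4], [-13.1, -0.5, -51.5], [-17.2, -0.6, -51.5], [-18.0, -0.6, -50.8], [-19.8, -0.6, -50.3]] y edges [(259, [137.0, -24.0, 30.0]), (261, [-19.0, -11.0, -31.0]), (263, [-19.0, -10.0, -31.0]), (299, [-18.0, 7.0, -31.0]), (301, [137.0, 20.0, 30.0]), (303, [136.0, 22.0, 30.0])]
```

```bash
python3 - <<'E'
from h import *
st();rel([0.5021,0.0026,0.135],1.512)
f=grab('top');P=cloud(f)
E
```

```text
t 19.27 p [0.4936 0.2816 0.1381] psi 1.512 tilt 0.005 q [ 0.29  0.02 -0.16  1.4  -0.    0.35] F [-0.7 -0.2 -1. ] gap 0.194
slide [0.132, -9.268, 0.829] twist [0.0, -0.046, 0.039] dist mm 279.2 rows>=4.5 / 0.0
```

>>> {"fn": "play_rows", "kwargs": {
  "slide": [
    [0, -1, 0.1],
    [0, -2.5, 0.2],
    [0, -4, 0.4],
    [0, -5.5, 0.5],
    [0, -7, 0.6]
  ],
  "twist": [
    [0, 0, 0],
    [0, 0, 0],
    [0, 0, 0],
    [0, 0, 0],
    [0, 0, 0]
  ],
  "claw": [0, 0, 0, 0, 0]
}}

```text
time_s: 19.95
tool_pos: [0.4986, 0.0696, 0.1379]
eef_rot: [0.02, 0.709, -0.022, 0.705]
contact_force: [0.9, -0.5, -0.9]
finger_gap: 0.199
```

```bash
python3 - <<'E'
from h import *
st();rel([0.5021,0.0026,0.13],1.512)
E
```

```text
t 19.95 p [0.4986 0.0696 0.1379] psi 1.512 tilt 0.006 q [-0.12 -0.18 -0.35  1.41 -0.   -0.06] F [ 0.9 -0.5 -0.9] gap 0.199
slide [0.268, -2.222, 0.248] twist [0.002, -0.06, 0.038] dist mm 67.6 rows>=1.1 / 0.0
```

>>> {"fn": "play_rows", "kwargs": {
  "slide": [
    [0, -0.7, 0.1],
    [0.1, -1.4, 0.2],
    [0.27, -2, 0.25],
    [0.27, -2.22, 0.25],
    [0.27, -2.22, 0.25]
  ],
  "twist": [
    [0, 0, 0],
    [0, -0.06, 0.04],
    [0, -0.06, 0.04],
    [0, -0.06, 0.04],
    [0, -0.06, 0.04]
  ],
  "claw": [0, 0, 0, 0, 0]
}}

```text
time_s: 20.58
tool_pos: [0.502, 0.0027, 0.1298]
eef_rot: [0.021, 0.707, -0.021, 0.707]
contact_force: [1.4, 0.2, -1.6]
finger_gap: 0.196
```

```bash
python3 - <<'E'
from m import *
st()
f=grab('top','top17.png');g=grab('scene','s17.png')
im=cv2.imread('pics/top17.png');cv2.imwrite('pics/t17c.png',cv2.resize(im[120:240,250:370],None,fx=5,fy=5,interpolation=cv2.INTER_CUBIC))
im=cv2.imread('pics/s17.png');cv2.imwrite('pics/s17c.png',cv2.resize(im[140:260,180:320],None,fx=5,fy=5,interpolation=cv2.INTER_CUBIC))
st()
E
```

```text
t 20.57 p [0.502  0.0027 0.1298] psi 1.512 tilt 0.001 q [-0.26 -0.19 -0.38  1.39  0.   -0.2 ] F [ 1.4  0.2 -1.6] gap 0.196
t 20.68 p [0.5022 0.0032 0.13  ] psi 1.513 tilt 0.000 q [-0.25 -0.19 -0.37  1.39  0.   -0.2 ] F [-0.4 -0.4 -2. ] gap 0.200
```

View pics/t17c.png

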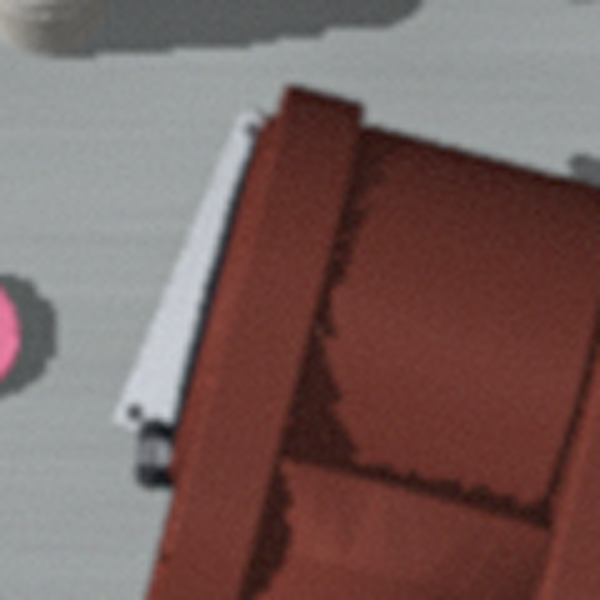

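View pics/s17c.png

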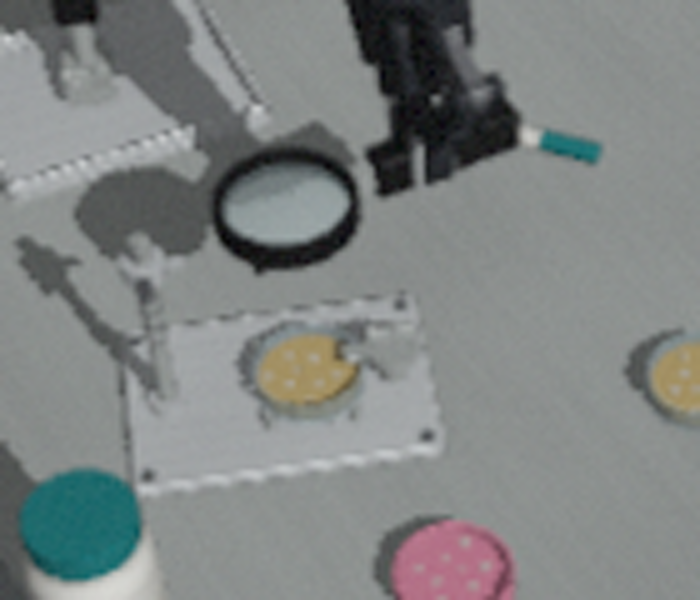

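In the scene view the lens at crop (287,205) is clear of the pointer at (165,258). I'll lower it to the focal height.

>>> {"fn": "play_rows", "kwargs": {
  "slide": [
    [0.2, 0, 0],
    [0.45, 0, 0],
    [0.7, 0, 0],
    [0.87, 0, 0],
    [0.87, 0, 0]
  ],
  "twist": [
    [0, 0, 0],
    [0, 0, 0],
    [0, 0, 0],
    [0, 0, 0],
    [0, 0, 0]
  ],
  "claw": [0, 0, 0, 0, 0]
}}

```text
time_s: 21.3
tool_pos: [0.5019, 0.0033, 0.1034]
eef_rot: [0.021, 0.707, -0.02, 0.707]
contact_force: [-0.8, -0.3, -1.3]
finger_gap: 0.2
```

```bash
python3 - <<'E'
from m import *
g=grab('scene','s18.png');st()
im=cv2.imread('pics/s18.png');cv2.imwrite('pics/s18c.png',cv2.resize(im[150:230,195:295],None,fx=8,fy=7.5,interpolation=cv2.INTER_CUBIC))
hsv=cv2.cvtColor(g['img'],cv2.COLOR_RGB2HSV);P=cloud(g)
print('exp lens px',proj(g,[0.574,-0.0016,0.111]))
bl=hsv[...,2]<70
c=blob(bl,(215,160,256,215));e=cv2.fitEllipse(c);print('outer ellipse',e)
for h in (0.111,): print(plane(g,*e[0],h))
m=np.zeros(bl.shape,bool);m[160:215,215:256]=bl[160:215,215:256]
q=P[m];q=q[(q[:,2]>0.09)&(q[:,2]<0.14)];print(len(q),np.percentile(q[:,2],[2,10,50,80,90,95,99]),'xy ext',q.min(0),q.max(0))
# same-camera references: post top, agar
for nm,h,w in (('posttop',0.130,[0.6438,-0.0298]),('tip',0.111,[0.6254,-0.0223]),('dishcentre',0.017,[0.574,-0.0016])): print(nm,proj(g,[*w,h]))
c=blob((hsv[...,1]>80)&(hsv[...,0]<35)&(hsv[...,0]>10),(225,195,265,240)); e=cv2.fitEllipse(c);print('agar',e[0],plane(g,*e[0],0.019))
E
```

```text
t 21.35 p [0.5021 0.0032 0.1038] psi 1.513 tilt 0.001 q [-0.25 -0.18 -0.41  1.34  0.   -0.2 ] F [-0.2 -0.  -0.6] gap 0.199
exp lens px [238.39514768 187.6461708 ]
outer ellipse ((237.52703857421875, 188.80636596679688), (23.77295684814453, 28.472803115844727), 82.92665100097656)
[0.57772115 0.00075825 0.111     ]
235 [0.10416158 0.10778759 0.11466052 0.1173464  0.11851369 0.11905307
 0.1216731 ] xy ext [ 0.5259785  -0.03334432  0.101575  ] [0.61167591 0.0385338  0.1238774 ]
posttop [206.72778072 186.2857539 ]
tip [215.91140672 190.69699733]
dishcentre [241.26499224 212.81686447]
agar (241.22023010253906, 213.69508361816406) [0.57630718 0.00263782 0.019     ]
```

View pics/s18c.png

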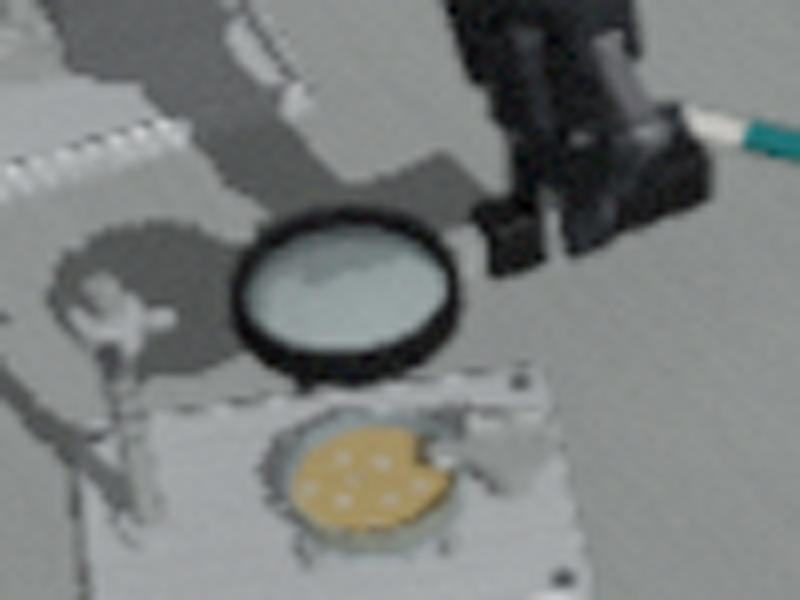

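Scene check, with that camera's bias removed using the dish:
- **Lens position:** about 2 mm from the dish centre.
- **Lens height:** about 111–113 mm, against the pointer tip at crop (172,318), about 110–111 mm.

I'll let it settle and do a final check.

>>> {"fn": "play_rows", "kwargs": {
  "slide": [
    [0, 0, 0],
    [0, 0, 0],
    [0, 0, 0],
    [0, 0, 0],
    [0, 0, 0]
  ],
  "twist": [
    [0, 0, 0],
    [0, 0, 0],
    [0, 0, 0],
    [0, 0, 0],
    [0, 0, 0]
  ],
  "claw": [0, 0, 0, 0, 0]
}}

```text
time_s: 21.98
tool_pos: [0.5021, 0.0032, 0.1038]
eef_rot: [0.021, 0.707, -0.02, 0.707]
contact_force: [0.2, -0.5, -0.5]
finger_gap: 0.197
```

```bash
python3 - <<'E'
from m import *
f=grab('wrist','w19.png');s,p,R=cur();P=cloud(f);st();print(np.round(s['dq'],4))
for box,n in (((200,255,272,290),'handle'),((328,336,262,300),'frame')):
    a=P[box[0]:box[1],box[2]:box[3]].reshape(-1,3);a=a[(a[:,2]>0.09)&(a[:,2]<0.14)];print(n,len(a),np.median(a,0).round(4))
a=P[185:250,266:296].reshape(-1,3);a=a[abs(a[:,2]-np.median(a[:,2]))<0.004];k=np.linalg.lstsq(np.c_[a[:,:2]-a[:,:2].mean(0),np.ones(len(a))],a[:,2],rcond=None)[0];print('handle top slope x,y, z',k)
E
```

```text
t 22.02 p [0.5021 0.0032 0.1038] psi 1.513 tilt 0.001 q [-0.25 -0.18 -0.41  1.34  0.   -0.2 ] F [ 0.7 -0.1 -1. ] gap 0.194
[-0.0014 -0.0009 -0.0008 -0.0007 -0.0011  0.0006]
handle 985 [0.4737 0.0031 0.1238]
frame 304 [ 0.5407 -0.0006  0.117 ]
handle top slope x,y, z [ 0.00022815 -0.00747328  0.12379664]
```

View pics/w19.png

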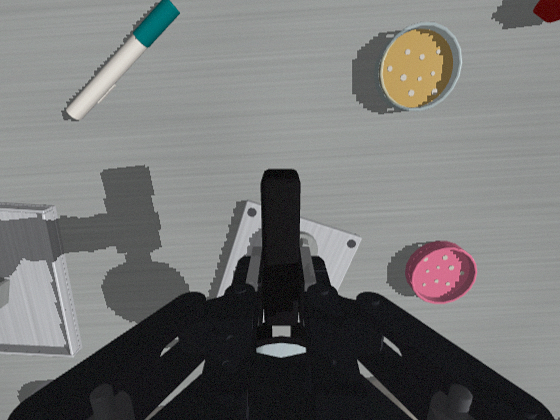

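View pics/s18.png

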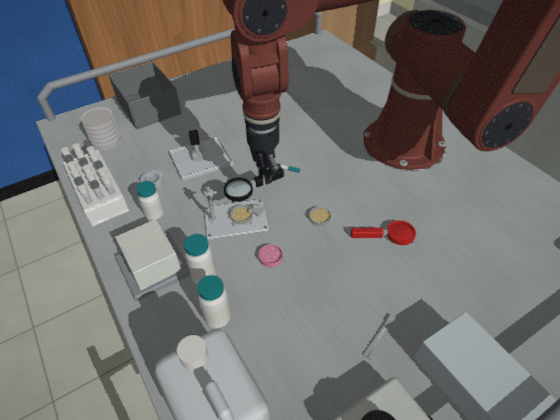

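The wrist view puts the handle top at 123.8 mm, so the lens is at 111.8 mm, with a measured slope under 0.01 rad. The scene view shows the key standing in the tray (195,145) and the bystanders where they were. Handing in.

```bash
python3 - <<'E'
from h import *
st();print(r.hand_in())
E
```

```text
t 22.02 p [0.5021 0.0032 0.1038] psi 1.513 tilt 0.001 q [-0.25 -0.18 -0.41  1.34  0.   -0.2 ] F [ 0.7 -0.1 -1. ] gap 0.194
the job is handed in; nothing more can be done
None
```

The job is done and handed in at 22 s of the 72 s allowed; no verdict was reported. I turned the clamp screw home with the fork key and set the key back down in the tray. I then took the black loupe by its handle, and it is held level over the dish at pointer height.

What the last checks showed:
- **Clamp:** after I lifted the key off, the finger lay along the holder axis, over the dish rim. I saw this in the images but did not measure the angle.
- **Key:** it was lowered until it touched the tray floor (about 7 N) before I let go, and it is standing upright inside the tray.
- **Lens height:** 111–112 mm from the arm position and the wrist camera. The scene camera's noisier depth readings gave 112–113.5 mm. The pointer tip is at about 110–111 mm, estimated from its arm top and collar rather than read directly.
- **Lens position:** about 2 mm from the dish centre.
- **Tilt and steadiness:** tilt is under 0.01 rad, and the arm is still.
- **Other things:** the jars, spare dish, marker, tape and forceps look unmoved in the final pictures, judged by eye. The final scene picture also matched the measured pointer tip position.

One disagreement came up: the scene camera read the dish about 5 mm off from the wrist camera. I used the wrist camera for the target and used the scene camera only relative to the dish.

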